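# Snap the bird into its chassis and lock it

### The job

Take the brass bird out of the parts box and slide its sole plate into the chassis slideway, hole end first, until it is fully home and the spring leaf has clicked shut behind it. Then push the lock pin fully down through the plate, and only after that swing the pin's wire bow right over until it lies flat on the bridge. Leave the egg, the springs and the burnisher undisturbed.

Things in the scene. Friction and masses are not known exactly. Their poses are not given: they have to be found in the camera images.
- bird: Loose brass bird frame (0.2 to 0.4 kg) standing on a flat brass sole plate 96 x 50 x 8 mm (x, y, z). Origin: centre of the plate's underside, z up. Beak points to -x, 62 mm high at most. The end with the hole (+x) goes in first. Starts upright on the box floor, its +x pointing away from the robot within about 0.6 rad.
- bird_grip (a point): Middle of the bird's body, 38 mm above the plate's underside and 14 mm towards -x from its centre; axes as bird. The body has two flat upright sides facing -y and +y, 18 mm apart, 26 mm long, from 19 to 53 mm above the underside: the place to grip.
- bird_hole (a point): Centre of the round 13 mm hole through the sole plate, on the plate's top face, 36 mm towards +x from the plate's centre.
- box: Open wooden parts box, fixed, 160 x 180 x 32 mm (x, y, z), walls and floor 6 mm thick, lid folded back onto the bench on its +x side to 240 mm from the origin. Origin: centre of its underside (on the bench).
- chassis: Fixed wooden board 230 x 110 x 15 mm (x, y, z) with a brass slideway on top (the deck, z = 15 mm). Origin: centre of its underside on the bench. The slideway is entered from the open -x end and runs along +x, away from the robot within about 0.35 rad, to an end stop at x = 90 mm. Chassis points in these notes are given in mm in this frame.
- mouth (a point): Middle of the slideway's mouth on the deck (chassis x = 2). Rails from here to the end stop, inner faces at y = -26.5 and 26.5 (plate play 1.5 mm a side). Lips reach 4 mm inward over the plate, underside 12 mm and top 15 mm above the deck: 4 mm height to spare, so slide the plate on or 1 to 2 mm over the deck. Before it the lips flare up, the -y rail out.
- home (a point): Point on the chassis deck where the origin of bird lies when the plate is fully home against the end stop (chassis x = 42, y = 0, z = 15 mm). Its axes are those of the chassis. The closed leaf lets the plate slip back at most about 3 mm.
- leaf (a joint): Angle of the blued-steel spring leaf, rad: 0 shut, grows as it is pushed aside to +y. Leaf 50 x 3 x 8 mm, 1 to 9 mm above the deck, pivoted at chassis x = -58, y = 30, slanting in to its free end at x = -9, y = 20.5, just behind a plate that is home. It meets the plate's path (y = 25) from x = -40 on; the plate pushes it aside with 1 to 3 N and it springs back behind the rear edge.
- leaf_tip (a point): Middle of the end of the spring leaf, 5 mm above the deck.
- bridge (a point): Centre of the top of the brass bridge over the slideway (chassis x = 76.5, y = 0, z = 34), on the pin's axis. The bridge spans chassis x = 63 to 90, y = -35 to 38, 7 mm thick, underside 12 mm above the deck; a 4 mm high keeper stud stands on it at y = 24.
- pin (a joint): Travel of the upright steel lock pin in m: 0 raised (tip 12 mm above the deck, clear of the plate), 0.015 fully down through the plate's hole. Pin 7 mm thick with a tapered tip; stiff, stays where left, takes about 4 to 5 N to push down or pull up (a hard sideways push on a low-lying bow can lift it); cannot go down unless the plate's hole is beneath it. It cannot leave the bridge.
- pin_top (a point): Centre of the flat top of the pin's head, where it is pressed. Head 18 mm across, 12 mm tall; when the pin is down its top is 46 mm above the chassis underside.
- bow (a joint): Angle of the wire bow hinged to the pin's head, rad: 0 lying flat to chassis +y over the bridge, head and stud inside it; 1.57 upright; starts thrown back to -y at 2.25 to 2.55. Hinge line along chassis x, 13 mm to -y of the pin's axis, 8 mm below pin_top; rides with the pin (38 mm above chassis underside when down). Stays where left; under 1 N moves it.
- bow_end (a point): Middle of the free end of the bow, 46 mm from the hinge line. The bow is a U of 4 mm wire, 24 mm wide in chassis x between wire centres, its end rounded.
- egg: Porcelain egg-shaped base, 42 mm across, 56 mm tall, bystander. Origin: centre of underside.
- spring1: Blued-steel flat spiral spring, disc 44 mm across, 10 mm thick, bystander. Origin: centre of underside.
- spring2: The other spring, same size, bystander, farther from the robot.
- burnisher: Burnisher with a dark handle, 136 mm long along its x (handle 70 mm towards -x, steel blade towards +x), 14 mm thick, bystander. Origin: under the joint of handle and blade.
There are look-alikes about, which are no part of the job. Of the things shaped like the bird, the brass one is meant.

How it is judged:
By the outcome, as a careful person would: the job done as asked, in the order asked, and still so for the second after the job is handed in, with the robot touching nothing.
It also fails if it takes over 72 s, if anything falls off the work surface, if the arm or the gripper's body presses on something with over 40 N, if the wrist force passes 120 N, or if a joint passes its speed limit or range.

### The arm

A 7-joint arm with a two-finger parallel gripper is mounted at the origin on the work surface. World frame = base frame: x ahead of the robot, y to its left, z up, the work surface at z = 0. Lengths are in m, angles in degrees, forces in N, time in s.
With the tool pointing down it reaches from about 0.425 to 0.875 m from the base axis. Payload 4.7 kg.
Tool frame: the origin (TCP) lies on the centre line of the jaws, within the pads' length; the fingertips stand 8 mm ahead of it and the grasp point (between the pads) lies 11 mm behind it; z points along the fingers, y is the direction in which the jaws open and shut (so a half turn about z gives the same grasp; the last joint's range is limited). The gripper opens to 87 mm and grips with 3 to 60 N. Pads are 19 mm wide; open, the fingers measure 117 mm over their backs; the gripper's body (75 mm by 190 mm) begins 51 mm behind the grasp point.
Start: joints at [67.615, 18.392, -4.016, 83.108, 1.295, 78.541, -3.26], TCP at [0.256, -0.597, 0.231] pointing down, gripper open.
Joint ranges: [-163.93, 163.93], [-17.29, 119.83], [-79.2, 71.16], [3.27, 140.29], [-89.18, 269.18], [5.43, 117.66], [-154.24, 154.24]. Speed limits (degrees/s): [147.25, 147.25, 180, 180, 180, 180, 180].

### API

Orientations are given as [roll, pitch, yaw] about the fixed x, y, z axes, in that order (R = Rz(yaw) Ry(pitch) Rx(roll)).
In Python, from cell import status, vision, workorder gives the robot as it stands.
- The arm moves only by the tool step_arm, never from a script. Its argument "series" is a list of rows, each an object of numbers: "ax", "ay", "az": the turn, a rotation vector about the world's x, y, z in degrees; "x", "y", "z": the shift along the world's x, y, z in m; "claw": the opening in per cent of the stroke, from 0 (shut) to 100 (fully open). In form: [{"ax": .., "ay": .., "az": .., "x": .., "y": .., "z": .., "claw": ..}, ...]. A call has 1 to 12 rows; each row is the pose to reach, as a shift and turn from the pose commanded when the call began; what a row does not reach only later rows make up. A row lasts 1/10 s, in which the tool goes at most 50 mm and 8.59 degrees, less where a joint would pass 70% of its speed; a pose out of reach is approached as far as the arm can. A call with a gripper value outside its range is refused whole. The fingers move at their own pace and stop on an object; "squeeze" is the grip in N (left out, the last holds). Time passes only in rows, so rows that repeat a pose let the fingers close. It gives the time, the measured TCP pose, the force and the opening at its end, in the units of the state.
- status.get_obs(): the state, without advancing time (a new reading comes with each control period).
- vision.read_camera(name): name is "side" or "top" or "wrist"; returns the picture (480x640x3 uint8, red, green, blue); there is no depth.
- vision.camera_params(name): a dict with "fovy" (degrees; the focal length in pixels is half the picture's height over the tangent of half this angle, whatever the lens; pixels are square), "cx", "cy" (the principal point, pixels), "dist" ([k1, k2, p1, p2, k3] as OpenCV has them; the pictures are not rectified), "eye" and "orientation" of the camera in the world; the wrist camera has in their place "tool_from_camera" (4x4, takes a point from camera to tool coordinates, whose origin is the TCP and whose axes are the flange's). Camera axes: x right, y down, z forward; pixel columns grow to the right and rows downward; lengths in m; the calibration is good to about 2 mm. A picture is of the moment at which its call begins: read the wrist's pose just before it. camera_params takes no time and is no camera call.
- workorder.sign_off(): hands the job in, once; it reports no verdict.
The state is a dict: "time_s": time; "qpos": joint angles; "joint_velocities": joint speeds; "effort": joint torques, N m; "tool_pos": TCP position; "tool_rot": TCP orientation; "force": force on the tool from outside, world axes, zero at the start; "wrist_torque": the same for the moment, N m; "grip_width": finger opening in m.
Only numpy, scipy, OpenCV 4.12 (cv2) and the standard library are available. Lean on these libraries where they do the work, as an engineer would, in place of code of your own. Each camera call takes 0.05 s, during which the arm holds its last target.

## Working session

There is one attempt and no reset: what is moved stays moved. The work goes in short steps, Python scripts to look and compute and a tool call to move; the robot and the scene stay as the last step left them, time stands still between calls to the robot, and variables do not carry over. Pictures are saved under pics/ and viewed, and the job is handed in when it is done.

Besides the shell and the picture viewer there is one more tool, called after "Request:" as name(argument=value, ...), one argument or row to a line, values as JSON. step_arm: Moves the arm, as the interface text tells. Its arguments: {"type":"object","properties":{"series":{"type":"array"},"squeeze":{"type":"number"}},"required":["series"]}

```bash
ls; mkdir -p pics; python3 - <<'E'
from cell import status, vision, workorder
import cv2
print(status.get_obs())
for n in ["side","top","wrist"]:
    print(n,vision.camera_params(n))
    im=vision.read_camera(n); cv2.imwrite(f"pics/{n}0.png",im[:,:,::-1])
E
```

```text
pics
{'time_s': 0.0, 'qpos': array([67.61425391, 18.44040846, -4.01694657, 83.17699025,  1.29605662,
       78.54204543, -3.25994937]), 'joint_velocities': array([-0.00546116, -0.05200445,  0.08616814, -0.05485034,  0.09053525,
        0.11412249, -0.0501029 ]), 'effort': array([-4.76111964e-04, -4.91282523e+01, -4.04182160e-01, -3.12532461e+01,
       -6.39740657e-02,  4.36851103e-02,  1.84841238e-04]), 'tool_pos': array([ 0.25573435, -0.59696425,  0.22942814]), 'tool_rot': array([-1.79885870e+02,  6.51084876e-03,  2.31971530e+01]), 'force': array([-0.12239917, -0.43917249, -0.11200342]), 'wrist_torque': array([ 0.0053418 , -0.03103555,  0.02123406]), 'grip_width': 0.08709806961127547}
side {'fovy': 45.91677648467297, 'cx': 325.99696725727193, 'cy': 235.80516757886218, 'dist': array([-0.16678799,  0.        ,  0.        ,  0.        ,  0.        ]), 'eye': array([0.47044109, 0.68006917, 0.74167995]), 'orientation': array([-131.27457604,   -1.13903203, -171.26788603])}
top {'fovy': 44.24587693838464, 'cx': 305.3908260636496, 'cy': 245.0622049321014, 'dist': array([-0.04558304,  0.        ,  0.        ,  0.        ,  0.        ]), 'eye': array([ 0.39971586, -0.06972875,  1.10862562]), 'orientation': array([-170.71005759,   -0.55645807,  -89.75109889])}
wrist {'fovy': 60.575227411831726, 'cx': 315.85847494149976, 'cy': 243.32463207140907, 'dist': array([-0.09084655,  0.        ,  0.        ,  0.        ,  0.        ]), 'tool_from_camera': array([[ 1.17092743e-03, -9.64957095e-01, -2.62405095e-01,
         7.07862715e-02],
       [ 9.99998686e-01,  1.42410913e-03, -7.74673651e-04,
        -9.27793052e-04],
       [ 1.12122033e-03, -2.62403843e-01,  9.64957494e-01,
        -1.53335792e-01],
       [ 0.00000000e+00,  0.00000000e+00,  0.00000000e+00,
         1.00000000e+00]])}
```

View pics/top0.png

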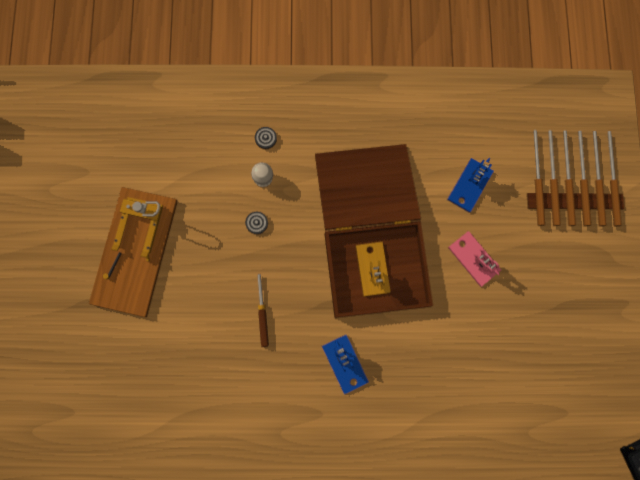

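View pics/side0.png

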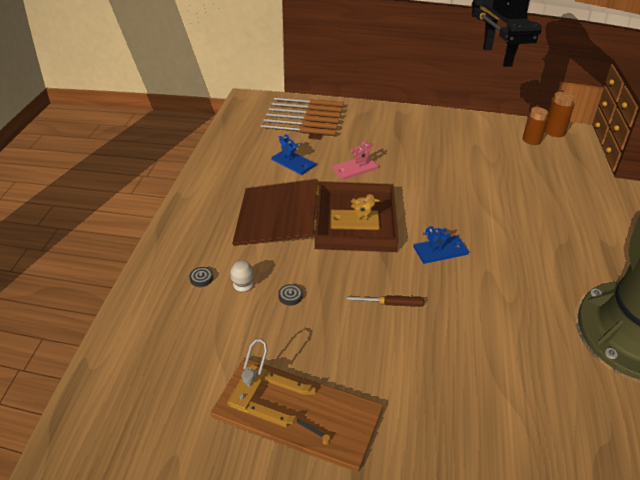

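View pics/wrist0.png

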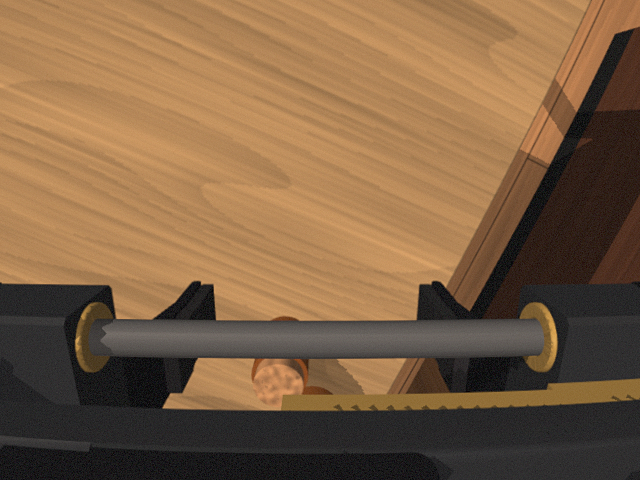

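The top view has x up and y left. The brass bird is in the box near (373,270), and the chassis is near (135,250) with its slideway running up. I'll enlarge crops of both.

```bash
cat > h.py <<'E'
import numpy as np, cv2
from scipy.spatial.transform import Rotation as R
from cell import status, vision
def cam(n, obs=None):
    p=vision.camera_params(n); f=240/np.tan(np.radians(p['fovy']/2))
    K=np.array([[f,0,p['cx']],[0,f,p['cy']],[0,0,1]])
    if 'eye' in p:
        T=np.eye(4); T[:3,:3]=R.from_euler('xyz',p['orientation'],degrees=True).as_matrix(); T[:3,3]=p['eye']
    else:
        W=np.eye(4); W[:3,:3]=R.from_euler('xyz',obs['tool_rot'],degrees=True).as_matrix(); W[:3,3]=obs['tool_pos']
        T=W@p['tool_from_camera']
    return K,p['dist'],T
def onplane(c,uv,z):
    K,d,T=c; uv=np.atleast_2d(np.array(uv,float))
    n=cv2.undistortPoints(uv[:,None,:],K,d)[:,0]
    r=np.c_[n,np.ones(len(n))]@T[:3,:3].T
    z=np.broadcast_to(z,len(n))
    return T[:3,3]+r*((z-T[2,3])/r[:,2])[:,None]
def proj(c,P):
    K,d,T=c; Ti=np.linalg.inv(T)
    return cv2.projectPoints(np.atleast_2d(np.array(P,float)),cv2.Rodrigues(Ti[:3,:3])[0],Ti[:3,3],K,d)[0][:,0]
def crop(im,x0,y0,x1,y1,s,fn):
    cv2.imwrite(fn,cv2.resize(im[y0:y1,x0:x1],None,fx=s,fy=s,interpolation=cv2.INTER_CUBIC))
E
python3 - <<'E'
from h import *
t=cv2.imread('pics/top0.png'); s=cv2.imread('pics/side0.png')
crop(t,80,175,230,325,4,'pics/tc.png'); crop(t,310,215,440,325,5,'pics/tb.png')
crop(s,205,325,395,475,4,'pics/sc.png'); crop(s,305,170,405,260,6,'pics/sb.png')
E
```

```text
(no output)
```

View pics/tc.png

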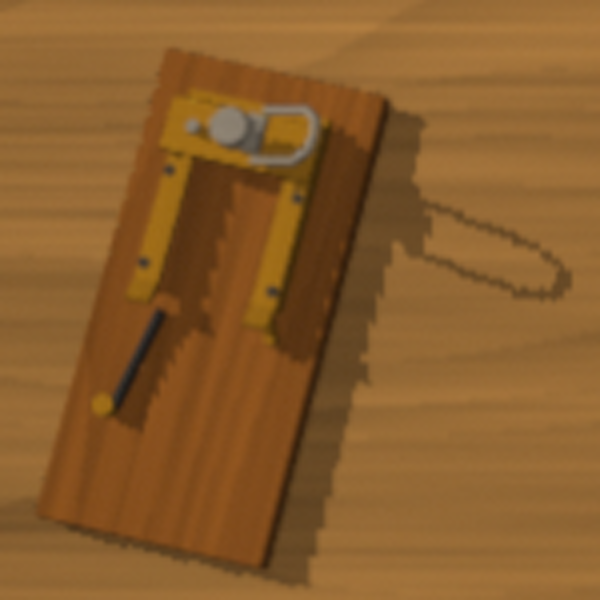

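View pics/tb.png

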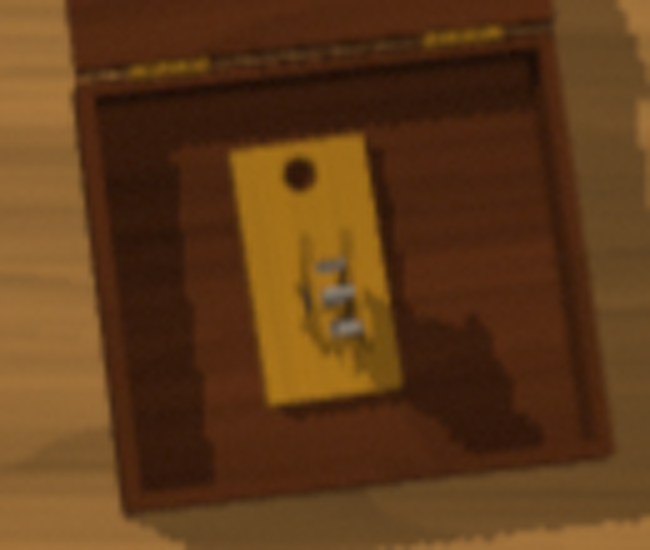

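View pics/sc.png

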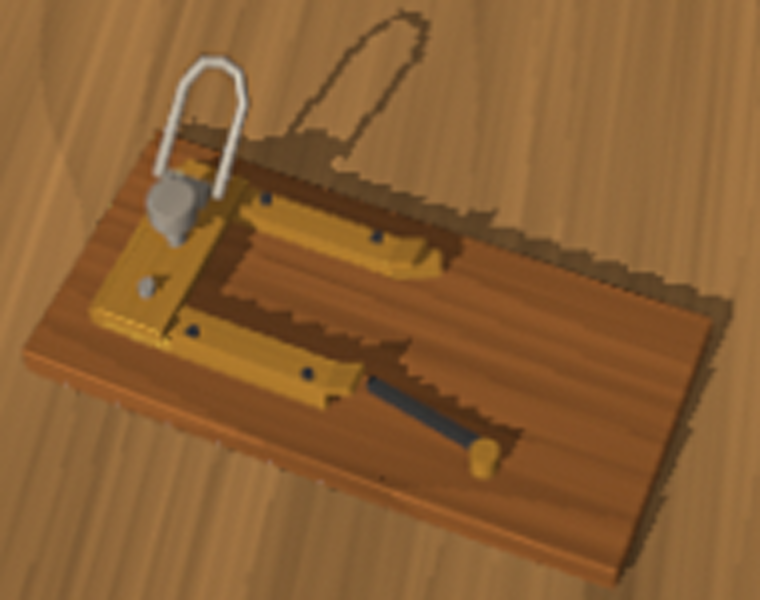

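View pics/sb.png

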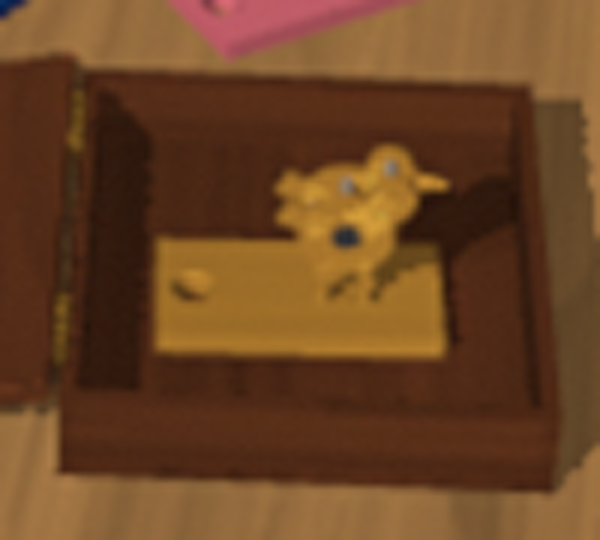

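```bash
cat > fit.py <<'E'
from h import *
from scipy.optimize import least_squares
def pose(p,L):
    c,s=np.cos(p[2]),np.sin(p[2]); L=np.array(L,float)/1000
    return np.c_[p[0]+c*L[:,0]-s*L[:,1],p[1]+s*L[:,0]+c*L[:,1],L[:,2]+(p[3] if len(p)>3 else 0)]
def fit(obs,p0):
    # obs: list of (cam,L,uv)
    f=lambda p:np.concatenate([(proj(c,pose(p,L))-np.array(uv,float)).ravel() for c,L,uv in obs])
    r=least_squares(f,p0,loss='soft_l1'); 
    return r.x,f(r.x).reshape(-1,2).round(1)
E
python3 - <<'E'
from fit import *
T=cam('top');S=cam('side')
q=lambda a,s,o:np.array(a)/s+np.array(o)-0.4
C=[(115,55,15),(115,-55,15),(-115,-55,15),(-115,55,15)]
ct=q([(165,48),(383,97),(263,566),(40,515)],4,(80,175)); cs=q([(25,352),(160,132),(713,318),(617,572)],4,(205,325))
B=[(48,25,14),(48,-25,14),(-48,-25,14),(-48,25,14),(36,0,14)]
bt=q([(230,152),(365,133),(403,388),(268,405),(299,173)],5,(310,215)); bs=q([(157,238),(445,243),(445,345),(155,347),(193,280)],6,(305,170))
X=[(80,90,32),(80,-90,32),(-80,-90,32),(-80,90,32)]
xt=q([(75,87),(550,40),(612,455),(127,512)],5,(310,215))
for nm,o in [('chT',[(T,C,ct)]),('chS',[(S,C,cs)]),('ch',[(T,C,ct),(S,C,cs)]),('biT',[(T,B,bt)]),('biS',[(S,B,bs)]),('bi',[(T,B,bt),(S,B,bs)]),('boxT',[(T,X,xt)])]:
    p,r=fit(o,[.45,.25 if nm[0]=='c' else -.2,0]); print(nm,p.round(4),np.degrees(p[2]).round(2),r.tolist())
E
```

```text
chT [ 0.5669  0.2442 -0.2082] -11.93 [[-0.3, -0.5], [0.9, -0.9], [0.4, 0.6], [-1.1, 0.6]]
chS [ 0.565   0.2451 -0.2182] -12.5 [[-1.0, -0.1], [-0.7, -1.1], [0.9, -0.2], [0.6, 0.8]]
ch [ 0.5658  0.2447 -0.2138] -12.25 [[-0.2, -0.0], [0.8, -0.1], [-0.3, 1.3], [-1.7, 0.9], [-1.5, -0.1], [-1.4, -1.2], [0.3, -0.8], [0.3, 0.2]]
biT [ 0.5356 -0.2058  0.1381] 7.91 [[0.2, -0.1], [-0.6, 0.3], [-0.3, -0.3], [0.2, -0.1], [0.5, 0.2]]
biS [ 0.5524 -0.1837 -1.4103] -80.8 [[0.2, -0.5], [-23.6, -1.1], [-21.2, 12.9], [1.3, 12.3], [6.5, -3.7]]
bi [ 0.5347 -0.2057  0.1152] 6.6 [[0.7, 0.0], [-0.0, 1.0], [-0.9, 0.6], [-0.5, 0.2], [0.9, 0.6], [-0.9, 15.7], [-48.2, -0.8], [-1.6, -15.9], [47.5, -0.5], [-0.6, 1.0]]
boxT [ 0.5327 -0.2131  0.1175] 6.73 [[-0.4, -0.5], [0.3, -1.6], [0.4, 0.8], [-0.4, 0.7]]
```

Estimates: chassis at about (0.566, 0.245) with yaw -12.2°, bird at about (0.5355, -0.206) with yaw 7.8°. Next I'll move above the bird and refine with the wrist camera.

Request:
step_arm(
  series=[
    {"x": 0.03, "y": 0.04, "az": -8},
    {"x": 0.06, "y": 0.085, "az": -15.5},
    {"x": 0.09, "y": 0.13, "az": -15.5},
    {"x": 0.12, "y": 0.17, "az": -15.5},
    {"x": 0.15, "y": 0.215, "az": -15.5},
    {"x": 0.18, "y": 0.26, "az": -15.5},
    {"x": 0.21, "y": 0.305, "az": -15.5},
    {"x": 0.24, "y": 0.35, "az": -15.5},
    {"x": 0.255, "y": 0.38, "z": -0.02, "az": -15.5},
    {"x": 0.255, "y": 0.389, "z": -0.05, "az": -15.5, "claw": 60},
    {"x": 0.255, "y": 0.389, "z": -0.06, "az": -15.5, "claw": 60},
    {"x": 0.255, "y": 0.389, "z": -0.06, "az": -15.5, "claw": 60},
  ],
)

```text
invalid input
```

```bash
python3 - <<'E'
from h import *
o=status.get_obs(); w=vision.read_camera('wrist')[:,:,::-1]; cv2.imwrite('pics/w1.png',w)
print({k:np.round(o[k],4) for k in ('time_s','tool_pos','tool_rot','force','grip_width','qpos')})
E
```

```text
{'time_s': np.float64(0.15), 'tool_pos': array([ 0.2558, -0.5971,  0.2297]), 'tool_rot': array([-1.799165e+02,  6.600000e-03,  2.319420e+01]), 'force': array([-0.1906, -0.4297,  0.2129]), 'grip_width': np.float64(0.0871), 'qpos': array([67.6154, 18.4299, -4.015 , 83.1581,  1.2965, 78.5408, -3.2595])}
```

View pics/w1.png

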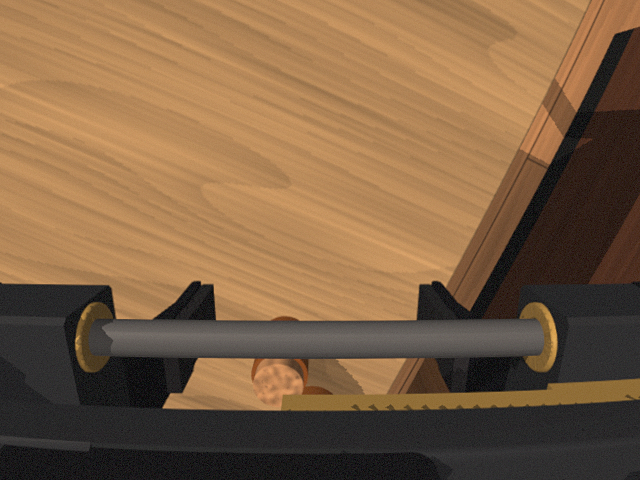

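The call was refused and the arm hasn't moved. The rows probably need every field, so I'll resend in full.

Request:
step_arm(
  series=[
    {"ax": 0, "ay": 0, "az": -8, "x": 0.03, "y": 0.04, "z": 0, "claw": 100},
    {"ax": 0, "ay": 0, "az": -15.5, "x": 0.06, "y": 0.085, "z": 0, "claw": 100},
    {"ax": 0, "ay": 0, "az": -15.5, "x": 0.09, "y": 0.125, "z": 0, "claw": 100},
    {"ax": 0, "ay": 0, "az": -15.5, "x": 0.115, "y": 0.165, "z": 0, "claw": 100},
    {"ax": 0, "ay": 0, "az": -15.5, "x": 0.14, "y": 0.205, "z": 0, "claw": 100},
    {"ax": 0, "ay": 0, "az": -15.5, "x": 0.165, "y": 0.245, "z": 0, "claw": 100},
    {"ax": 0, "ay": 0, "az": -15.5, "x": 0.19, "y": 0.285, "z": 0, "claw": 100},
    {"ax": 0, "ay": 0, "az": -15.5, "x": 0.215, "y": 0.325, "z": 0, "claw": 100},
    {"ax": 0, "ay": 0, "az": -15.5, "x": 0.24, "y": 0.36, "z": -0.02, "claw": 60},
    {"ax": 0, "ay": 0, "az": -15.5, "x": 0.255, "y": 0.389, "z": -0.04, "claw": 60},
    {"ax": 0, "ay": 0, "az": -15.5, "x": 0.255, "y": 0.389, "z": -0.06, "claw": 60},
    {"ax": 0, "ay": 0, "az": -15.5, "x": 0.255, "y": 0.389, "z": -0.06, "claw": 60},
  ],
)

```text
time_s: 1.4
tool_pos: [0.5094, -0.2066, 0.1676]
tool_rot: [-179.8, 0.3, 7.9]
force: [-1.2, -1.1, 0.0]
grip_width: 0.0628
```

```bash
python3 - <<'E'
from h import *
o=status.get_obs(); w=vision.read_camera('wrist')[:,:,::-1]; cv2.imwrite('pics/w2.png',w)
print({k:np.round(o[k],4) for k in ('time_s','tool_pos','tool_rot','force','grip_width','qpos')})
E
```

```text
{'time_s': np.float64(1.4), 'tool_pos': array([ 0.5094, -0.2066,  0.1676]), 'tool_rot': array([-179.8323,    0.2892,    7.8544]), 'force': array([-1.2279, -1.1481,  0.0269]), 'grip_width': np.float64(0.0628), 'qpos': array([ 37.9704,   9.936 , -20.6025, 101.422 ,   3.6845,  69.6385,
       -65.7982])}
```

View pics/w2.png

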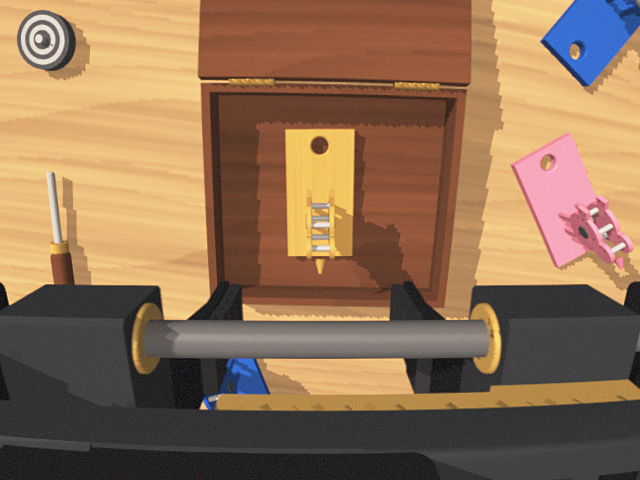

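```bash
python3 - <<'E'
from h import *
crop(cv2.imread('pics/w2.png'),270,115,370,280,3.6,'pics/w2c.png')
E
```

```text
(no output)
```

View pics/w2c.png

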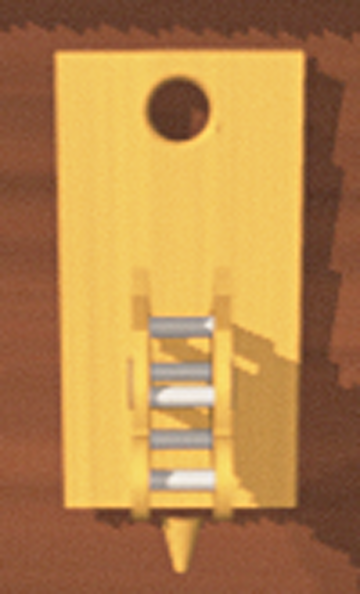

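```bash
python3 - <<'E'
from fit import *
o=status.get_obs()
W=cam('wrist',o);T=cam('top');S=cam('side')
q=lambda a,s,o:np.array(a)/s+np.array(o)-0.4
B=[(48,25,14),(48,-25,14),(-48,-25,14),(-48,25,14),(36,0,14)]
bw=q([(56,52),(303,52),(296,507),(66,507),(179,109)],3.6,(270,115))
bt=q([(230,152),(365,133),(403,388),(268,405),(299,173)],5,(310,215))
bs=q([(155,347),(157,238),(445,243),(445,348),(193,280)],6,(305,170))
for nm,ob in [('W',[(W,B,bw)]),('T',[(T,B,bt)]),('S',[(S,B,bs)]),('all',[(W,B,bw),(T,B,bt),(S,B,bs)])]:
    p,r=fit(ob,[.53,-.2,.1]); print(nm,p.round(4),np.degrees(p[2]).round(2),r.tolist())
    print(pose(p,[(-14,0,44)])-o['tool_pos'])
E
```

```text
W [ 0.5343 -0.2066  0.1408] 8.07 [[-0.0, 0.1], [0.0, -0.2], [-0.2, -0.4], [0.0, -0.2], [0.2, 0.8]]
[[ 0.01059758 -0.00038428 -0.12534112]]
T [ 0.5356 -0.2058  0.1381] 7.91 [[0.2, -0.1], [-0.6, 0.3], [-0.3, -0.3], [0.2, -0.1], [0.5, 0.2]]
[[ 0.01183955  0.00051679 -0.12534112]]
S [ 0.5332 -0.2058  0.1205] 6.9 [[0.2, -2.3], [0.5, 0.2], [-0.9, 1.1], [-0.0, -0.7], [0.1, 1.1]]
[[ 0.00946876  0.00076338 -0.12534112]]
all [ 0.5344 -0.2065  0.1396] 8.0 [[-0.1, -0.0], [-0.1, -0.3], [-0.4, -0.5], [-0.2, -0.3], [0.1, 0.7], [0.6, 0.6], [-0.2, 0.9], [0.2, 0.3], [0.6, 0.6], [0.8, 0.9], [-0.1, -2.3], [-0.3, 0.2], [-1.7, 0.5], [-0.3, -1.3], [-0.4, 1.0]]
[[ 0.0106514  -0.00024835 -0.12534112]]
```

The crop shows the plate corners cleanly, at (286,129) to (352,256) in full-image pixels. The wrist, top and side fits agree to within about 2 mm. Now descending.

Request:
step_arm(
  series=[
    {"ax": 0, "ay": 0, "az": 0, "x": 0.01, "y": 0, "z": -0.03, "claw": 55},
    {"ax": 0, "ay": 0, "az": 0, "x": 0.0105, "y": 0, "z": -0.06, "claw": 50},
    {"ax": 0, "ay": 0, "az": 0, "x": 0.0105, "y": 0, "z": -0.09, "claw": 50},
    {"ax": 0, "ay": 0, "az": 0, "x": 0.0105, "y": 0, "z": -0.115, "claw": 50},
    {"ax": 0, "ay": 0, "az": 0, "x": 0.0105, "y": 0, "z": -0.125, "claw": 50},
    {"ax": 0, "ay": 0, "az": 0, "x": 0.0105, "y": 0, "z": -0.131, "claw": 50},
    {"ax": 0, "ay": 0, "az": 0, "x": 0.0105, "y": 0, "z": -0.134, "claw": 50},
    {"ax": 0, "ay": 0, "az": 0, "x": 0.0105, "y": 0, "z": -0.134, "claw": 50},
  ],
)

```text
time_s: 2.25
tool_pos: [0.5222, -0.2091, 0.0376]
tool_rot: [179.9, -0.1, 7.7]
force: [1.2, 0.4, 0.5]
grip_width: 0.0436
```

```bash
python3 - <<'E'
from h import *
o=status.get_obs(); w=vision.read_camera('wrist')[:,:,::-1]; cv2.imwrite('pics/w3.png',w)
print({k:np.round(o[k],4) for k in ('time_s','tool_pos','tool_rot','force','grip_width')})
E
```

```text
{'time_s': np.float64(2.25), 'tool_pos': array([ 0.5222, -0.2091,  0.0376]), 'tool_rot': array([ 1.799401e+02, -7.950000e-02,  7.667500e+00]), 'force': array([1.2106, 0.3539, 0.5377]), 'grip_width': np.float64(0.0436)}
```

View pics/w3.png

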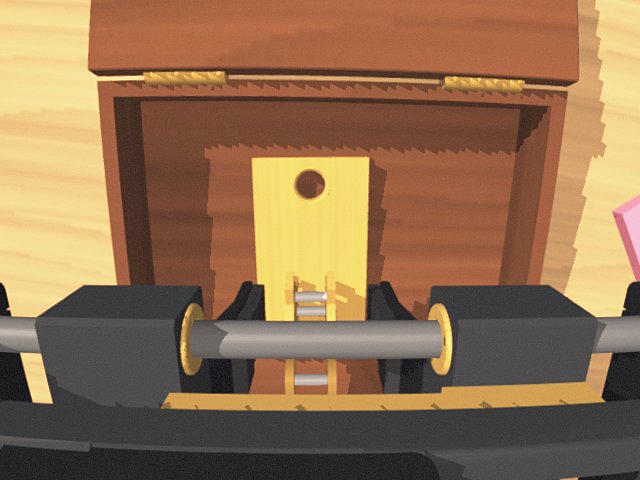

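The jaws straddle the body, which sits near column 311 against a jaw midpoint of about 316. I'll correct by 2 mm and close.

Request:
step_arm(
  series=[
    {"ax": 0, "ay": 0, "az": 0.3, "x": -0.002, "y": 0.002, "z": -0.004, "claw": 50},
    {"ax": 0, "ay": 0, "az": 0.3, "x": -0.002, "y": 0.002, "z": -0.004, "claw": 30},
    {"ax": 0, "ay": 0, "az": 0.3, "x": -0.002, "y": 0.002, "z": -0.004, "claw": 10},
    {"ax": 0, "ay": 0, "az": 0.3, "x": -0.002, "y": 0.002, "z": -0.004, "claw": 10},
    {"ax": 0, "ay": 0, "az": 0.3, "x": -0.002, "y": 0.002, "z": -0.004, "claw": 10},
    {"ax": 0, "ay": 0, "az": 0.3, "x": -0.002, "y": 0.002, "z": -0.004, "claw": 10},
  ],
  squeeze=25,
)

```text
time_s: 2.9
tool_pos: [0.5196, -0.2067, 0.0327]
tool_rot: [180.0, -0.0, 8.0]
force: [-0.4, 0.0, 0.1]
grip_width: 0.0178
```

```bash
python3 - <<'E'
from h import *
o=status.get_obs(); 
print({k:np.round(o[k],4) for k in ('time_s','tool_pos','tool_rot','force','grip_width')})
E
```

```text
{'time_s': np.float64(2.9), 'tool_pos': array([ 0.5196, -0.2067,  0.0327]), 'tool_rot': array([ 1.799773e+02, -1.120000e-02,  7.991000e+00]), 'force': array([-0.4303,  0.0066,  0.097 ]), 'grip_width': np.float64(0.0178)}
```

Request:
step_arm(
  series=[
    {"ax": 0, "ay": 0, "az": 0, "x": 0, "y": 0, "z": 0.015, "claw": 10},
    {"ax": 0, "ay": 0, "az": 0, "x": 0, "y": 0, "z": 0.04, "claw": 10},
    {"ax": 0, "ay": 0, "az": 0, "x": 0, "y": 0, "z": 0.07, "claw": 10},
    {"ax": 0, "ay": 0, "az": 0, "x": 0, "y": 0.01, "z": 0.1, "claw": 10},
    {"ax": 0, "ay": 0, "az": 0, "x": -0.005, "y": 0.04, "z": 0.115, "claw": 10},
    {"ax": 0, "ay": 0, "az": -3, "x": -0.01, "y": 0.08, "z": 0.12, "claw": 10},
    {"ax": 0, "ay": 0, "az": -6, "x": -0.015, "y": 0.12, "z": 0.12, "claw": 10},
    {"ax": 0, "ay": 0, "az": -9, "x": -0.02, "y": 0.16, "z": 0.12, "claw": 10},
    {"ax": 0, "ay": 0, "az": -12, "x": -0.025, "y": 0.2, "z": 0.12, "claw": 10},
    {"ax": 0, "ay": 0, "az": -15, "x": -0.03, "y": 0.24, "z": 0.12, "claw": 10},
    {"ax": 0, "ay": 0, "az": -17, "x": -0.035, "y": 0.28, "z": 0.12, "claw": 10},
    {"ax": 0, "ay": 0, "az": -19, "x": -0.04, "y": 0.32, "z": 0.12, "claw": 10},
  ],
)

```text
time_s: 4.1
tool_pos: [0.4787, 0.1151, 0.1533]
tool_rot: [180.0, -0.0, -11.1]
force: [1.7, -0.5, -3.0]
grip_width: 0.0179
```

Request:
step_arm(
  series=[
    {"ax": 0, "ay": 0, "az": -1, "x": -0.005, "y": 0.04, "z": 0, "claw": 10},
    {"ax": 0, "ay": 0, "az": -1, "x": -0.01, "y": 0.08, "z": 0, "claw": 10},
    {"ax": 0, "ay": 0, "az": -1, "x": -0.015, "y": 0.12, "z": 0, "claw": 10},
    {"ax": 0, "ay": 0, "az": -1, "x": -0.02, "y": 0.145, "z": 0, "claw": 10},
    {"ax": 0, "ay": 0, "az": -1, "x": -0.02, "y": 0.154, "z": 0, "claw": 10},
    {"ax": 0, "ay": 0, "az": -1, "x": -0.02, "y": 0.154, "z": 0, "claw": 10},
    {"ax": 0, "ay": 0, "az": -1, "x": -0.02, "y": 0.154, "z": 0, "claw": 10},
  ],
)

```text
time_s: 4.8
tool_pos: [0.46, 0.2657, 0.1525]
tool_rot: [179.9, -0.0, -12.1]
force: [0.3, -1.0, -2.7]
grip_width: 0.0177
```

```bash
python3 - <<'E'
from h import *
o=status.get_obs(); w=vision.read_camera('wrist')[:,:,::-1]; cv2.imwrite('pics/w4.png',w)
import pickle; pickle.dump(o,open('o4.pkl','wb'))
print({k:np.round(o[k],4) for k in ('time_s','tool_pos','tool_rot','force','grip_width','qpos')})
E
```

```text
{'time_s': np.float64(4.8), 'tool_pos': array([0.46  , 0.2657, 0.1525]), 'tool_rot': array([ 1.799053e+02, -9.700000e-03, -1.209840e+01]), 'force': array([ 0.2578, -0.9898, -2.7177]), 'grip_width': np.float64(0.0177), 'qpos': array([   5.4002,   10.6609,  -41.9648,  104.513 ,    7.7559,   67.7686,
       -141.1253])}
```

View pics/w4.png

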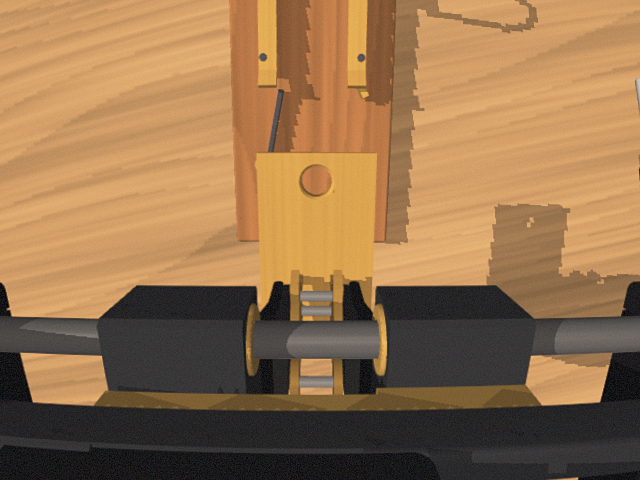

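```bash
python3 - <<'E'
from h import *
w=cv2.imread('pics/w4.png'); crop(w,220,0,420,150,4,'pics/w4a.png');crop(w,220,135,420,285,4,'pics/w4b.png')
E
```

```text
(no output)
```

View pics/w4a.png

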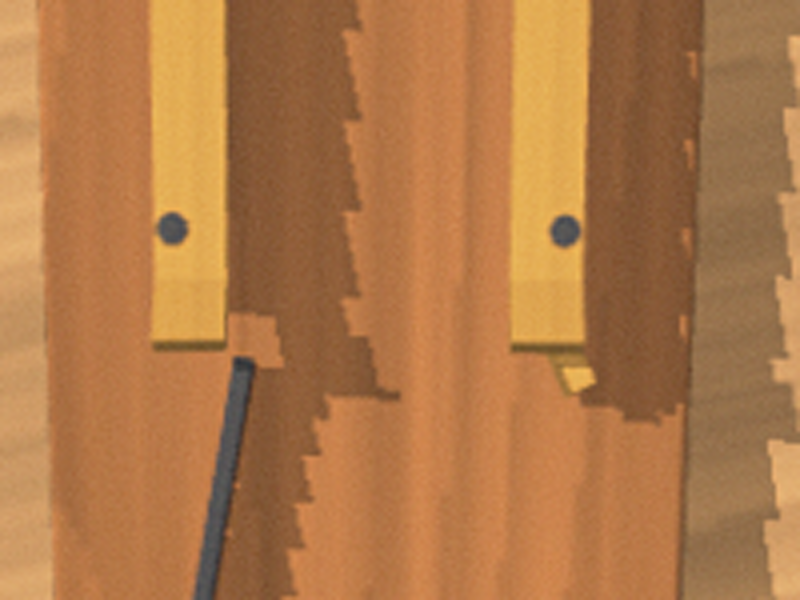

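View pics/w4b.png

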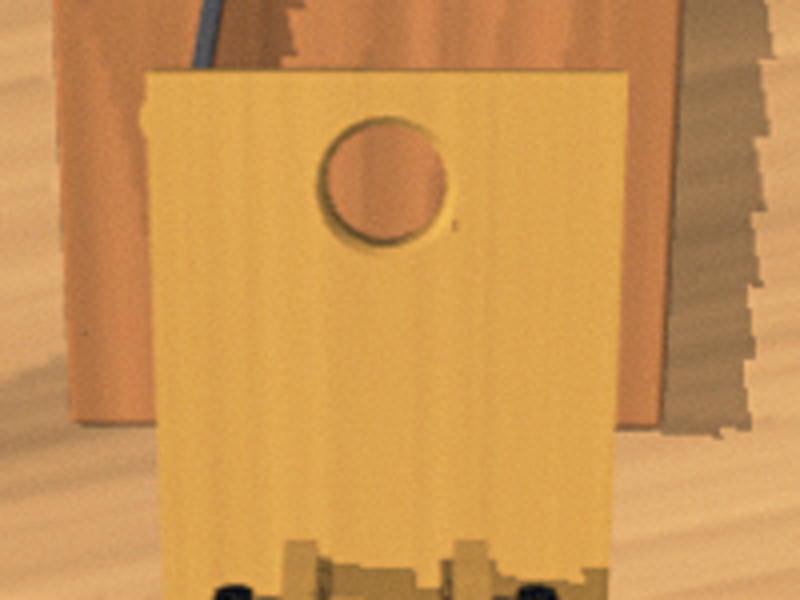

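```bash
cat > m4.py <<'E'
from fit import *
import pickle
o=pickle.load(open('o4.pkl','rb')); W=cam('wrist',o)
A=lambda x,y:(220+x/4-.4,0+y/4-.4); Bb=lambda x,y:(220+x/4-.4,135+y/4-.4)
obs=[] # uv,z,axis,val
for uv,z,ax,v in [(A(39,20),15,1,55),(A(47,400),15,1,55),(Bb(58,150),15,1,55),(Bb(71,400),15,1,55),
  (A(703,20),15,1,-55),(A(686,450),15,1,-55),(Bb(675,150),15,1,-55),(Bb(661,400),15,1,-55),
  (Bb(75,421),15,0,-115),(Bb(155,421),15,0,-115),(Bb(615,426),15,0,-115),(Bb(658,426),15,0,-115),
  (A(226,20),30,1,22.5),(A(226,250),30,1,22.5),(A(512,20),30,1,-22.5),(A(512,250),30,1,-22.5)]:
    obs.append((onplane(W,uv,z/1000)[0],ax,v))
def f(p,full=False):
    c,s=np.cos(p[2]),np.sin(p[2]); r=[]
    for P,ax,v in obs:
        d=P[:2]-p[:2]; l=(c*d[0]+s*d[1],-s*d[0]+c*d[1]); r.append(l[ax]*1000-v)
    return np.array(r)
r=least_squares(f,[.566,.2446,-.213],loss='soft_l1',x_scale=[.001,.001,.001]); p=r.x
print(p.round(4),np.degrees(p[2]),f(p).round(1))
zt=o['tool_pos'][2]-.0267+.008
L=[(48,25,0),(48,-25,0),(36,0,0)]
B,rr=fit([(W,[(a,b,zt*1000) for a,b,_ in L],[Bb(147,70),Bb(629,70),Bb(382,181)])],[.475,.262,-.21])
print('bird',B.round(4),np.degrees(B[2]),rr.tolist())
for e,y in [(Bb(163,590),25),(Bb(156,380),25),(Bb(610,560),-25),(Bb(618,380),-25)]:
    P=onplane(W,e,zt)[0]; d=P[:2]-B[:2];c,s=np.cos(B[2]),np.sin(B[2]); print('edge',(-s*d[0]+c*d[1])*1000,y)
c,s=np.cos(p[2]),np.sin(p[2]); d=B[:2]-p[:2]; print('bird in chassis',c*d[0]+s*d[1],-s*d[0]+c*d[1]); 
d=o['tool_pos'][:2]-p[:2]; print('tcp in chassis',c*d[0]+s*d[1],-s*d[0]+c*d[1])
E
python3 m4.py
```

```text
[ 0.5665  0.246  -0.2186] -12.52398104611738 [-0.7 -0.4 -0.7 -1.2  0.7  0.7  0.7  0.9  0.   0.1 -0.1 -0.  -0.2 -0.
  0.5 -0.2]
bird [ 0.4743  0.2631 -0.213 ] -12.201827515271951 [[-1.0, -0.5], [0.0, -0.2], [1.0, 0.9]]
edge 24.728226947831836 25
edge 24.683227871092715 25
edge -25.024886513892593 -25
edge -25.07854679203436 -25
bird in chassis -0.09373713741492687 -0.0033261381129643004
tcp in chassis -0.10828907852874142 -0.0038577327081132755
```

The wrist view shows the plate held level in front of the leaf. The front corners are at (257,152) and (377,152), and the rails' inner edges are at columns 276 and 348. The plate is 3.5 mm too far to -y, so I'll correct that, lower to about 5 mm over the deck and measure again.

Request:
step_arm(
  series=[
    {"ax": 0, "ay": 0, "az": -0.4, "x": 0.001, "y": 0.0035, "z": -0.02, "claw": 10},
    {"ax": 0, "ay": 0, "az": -0.4, "x": 0.001, "y": 0.0035, "z": -0.045, "claw": 10},
    {"ax": 0, "ay": 0, "az": -0.4, "x": 0.001, "y": 0.0035, "z": -0.07, "claw": 10},
    {"ax": 0, "ay": 0, "az": -0.4, "x": 0.001, "y": 0.0035, "z": -0.09, "claw": 10},
    {"ax": 0, "ay": 0, "az": -0.4, "x": 0.001, "y": 0.0035, "z": -0.1, "claw": 10},
    {"ax": 0, "ay": 0, "az": -0.4, "x": 0.001, "y": 0.0035, "z": -0.105, "claw": 10},
    {"ax": 0, "ay": 0, "az": -0.4, "x": 0.001, "y": 0.0035, "z": -0.105, "claw": 10},
    {"ax": 0, "ay": 0, "az": -0.4, "x": 0.001, "y": 0.0035, "z": -0.105, "claw": 10},
  ],
)

```text
time_s: 5.65
tool_pos: [0.4609, 0.2705, 0.0483]
tool_rot: [180.0, -0.0, -12.5]
force: [-0.7, -0.2, -2.7]
grip_width: 0.0179
```

```bash
python3 - <<'E'
from h import *
o=status.get_obs(); w=vision.read_camera('wrist')[:,:,::-1]; cv2.imwrite('pics/w5.png',w)
import pickle; pickle.dump(o,open('o5.pkl','wb'))
crop(w,160,0,480,120,2.5,'pics/w5a.png');crop(w,200,110,440,290,3.3,'pics/w5b.png')
print({k:np.round(o[k],4) for k in ('time_s','tool_pos','tool_rot','force','grip_width','qpos')})
E
```

```text
{'time_s': np.float64(5.65), 'tool_pos': array([0.4609, 0.2705, 0.0483]), 'tool_rot': array([ 1.799667e+02, -3.350000e-02, -1.245330e+01]), 'force': array([-0.681 , -0.1874, -2.7222]), 'grip_width': np.float64(0.0179), 'qpos': array([   2.1167,   18.5815,  -40.1635,  109.7289,   14.2921,   56.6978,
       -146.9587])}
```

View pics/w5a.png

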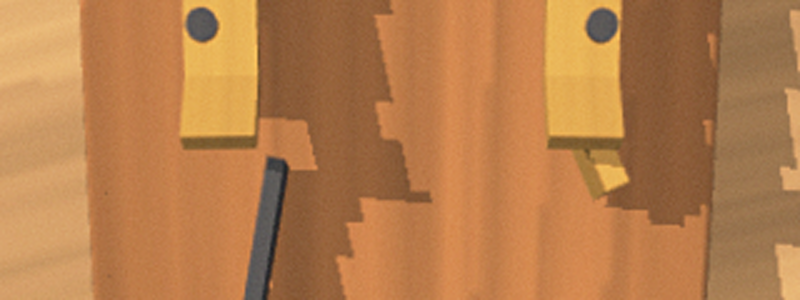

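View pics/w5b.png

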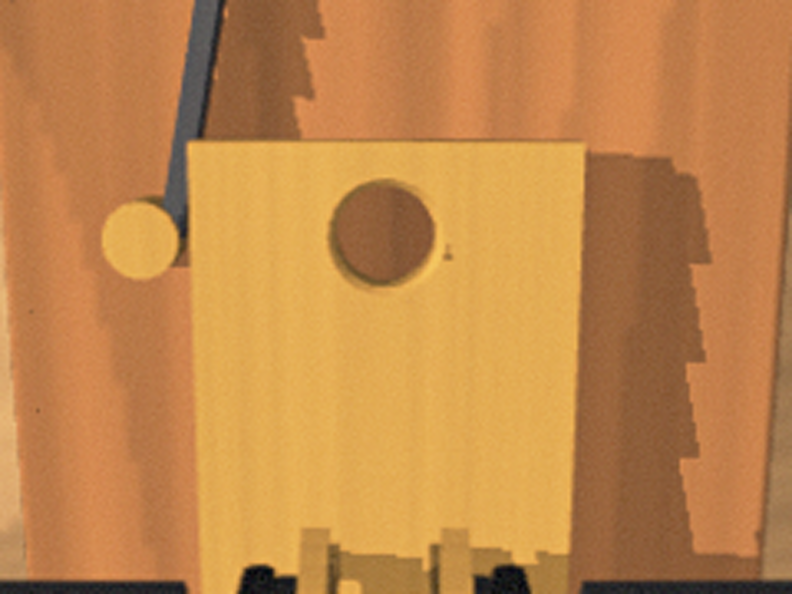

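```bash
cat > m5.py <<'E'
from fit import *
import pickle
o=pickle.load(open('o5.pkl','rb')); W=cam('wrist',o)
A=lambda x,y:(160+x/2.5-.4,y/2.5-.4); Bb=lambda x,y:(200+x/3.3-.4,110+y/3.3-.4)
def chk(p,zt):
  obs=[]
  for uv,z,v in [(A(81,20),15,55),(A(92,290),15,55),(Bb(28,560),15,55),(A(719,20),15,-55),(A(708,260),15,-55),(Bb(763,530),15,-55),(A(258,30),30,22.5),(A(258,70),30,22.5),(A(546,30),30,-22.5),(A(546,70),30,-22.5)]:
    obs.append((onplane(W,uv,z/1000)[0],v))
  def f(q):
    y,th=q;c,s=np.cos(th),np.sin(th)
    return np.array([(-s*(P[0]-.5665)+c*(P[1]-y))*1000-v for P,v in obs])
  r=least_squares(f,[.246,-.218],loss='soft_l1',x_scale=[.001,.001]); print(r.x,np.degrees(r.x[1]),f(r.x).round(1))
  y,th=r.x;c,s=np.cos(th),np.sin(th)
  B=[]
  for uv in [Bb(188,142),Bb(585,142),Bb(383,232),Bb(202,580),Bb(570,545),Bb(193,300),Bb(580,300)]:
    P=onplane(W,uv,zt)[0]; d=P[:2]-[.5665,y]; B.append((c*d[0]+s*d[1],-s*d[0]+c*d[1]))
  print((np.array(B)*1000).round(1))
chk(None,o['tool_pos'][2]-.0267+.008)
E
python3 m5.py
```

```text
[ 0.24595788 -0.21681091] -12.422350116564239 [-1.  -0.7 -1.   1.2  1.   1.1 -0.3 -0.2  0.2  0.1]
[[ -46.2   26.1]
 [ -46.2  -23.5]
 [ -57.5    1.7]
 [-104.4   26.3]
 [ -99.3  -23.4]
 [ -66.1   26.1]
 [ -66.1  -23.5]]
```

Now the plate is 1.4 mm too far to +y and about 6.6 mm over the deck. I'll correct both, then advance to just before the mouth.

Request:
step_arm(
  series=[
    {"ax": 0, "ay": 0, "az": 0, "x": -0.0003, "y": -0.0014, "z": -0.003, "claw": 10},
    {"ax": 0, "ay": 0, "az": 0, "x": -0.0003, "y": -0.0014, "z": -0.005, "claw": 10},
    {"ax": 0, "ay": 0, "az": 0, "x": 0.0075, "y": -0.0031, "z": -0.005, "claw": 10},
    {"ax": 0, "ay": 0, "az": 0, "x": 0.0153, "y": -0.0048, "z": -0.005, "claw": 10},
    {"ax": 0, "ay": 0, "az": 0, "x": 0.0231, "y": -0.0066, "z": -0.005, "claw": 10},
    {"ax": 0, "ay": 0, "az": 0, "x": 0.031, "y": -0.0083, "z": -0.005, "claw": 10},
    {"ax": 0, "ay": 0, "az": 0, "x": 0.0388, "y": -0.01, "z": -0.005, "claw": 10},
    {"ax": 0, "ay": 0, "az": 0, "x": 0.0388, "y": -0.01, "z": -0.005, "claw": 10},
    {"ax": 0, "ay": 0, "az": 0, "x": 0.0388, "y": -0.01, "z": -0.005, "claw": 10},
  ],
)

```text
time_s: 6.6
tool_pos: [0.5005, 0.2606, 0.0428]
tool_rot: [-180.0, -0.1, -12.5]
force: [1.0, -1.6, -2.8]
grip_width: 0.0176
```

```bash
python3 - <<'E'
from h import *
o=status.get_obs(); w=vision.read_camera('wrist')[:,:,::-1]; cv2.imwrite('pics/w6.png',w)
import pickle; pickle.dump(o,open('o6.pkl','wb'))
crop(w,170,0,470,230,2.6,'pics/w6a.png')
print({k:np.round(o[k],4) for k in ('time_s','tool_pos','tool_rot','force','grip_width','qpos')})
E
```

```text
{'time_s': np.float64(6.6), 'tool_pos': array([0.5005, 0.2606, 0.0428]), 'tool_rot': array([-1.799806e+02, -8.210000e-02, -1.246420e+01]), 'force': array([ 0.98  , -1.5753, -2.7767]), 'grip_width': np.float64(0.0176), 'qpos': array([   2.5483,   22.2399,  -38.4299,  105.9194,   16.2849,   57.3214,
       -145.1562])}
```

View pics/w6a.png

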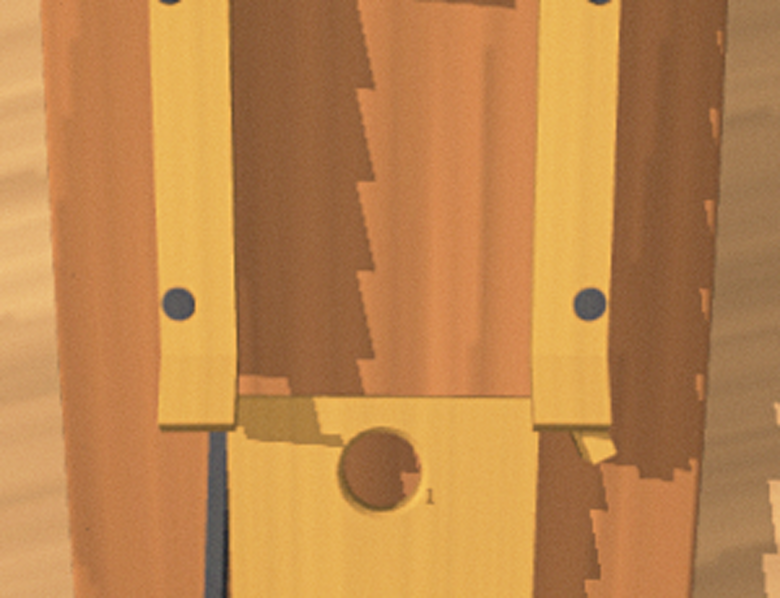

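The plate's front is under the flared lips and centred: its edges are at crop columns 229 and 540, the lips at 238 and 531. I'll slide on by 85 mm.

Request:
step_arm(
  series=[
    {"ax": 0, "ay": 0, "az": 0, "x": 0.0098, "y": -0.0022, "z": 0, "claw": 10},
    {"ax": 0, "ay": 0, "az": 0, "x": 0.0195, "y": -0.0043, "z": 0, "claw": 10},
    {"ax": 0, "ay": 0, "az": 0, "x": 0.0293, "y": -0.0065, "z": 0, "claw": 10},
    {"ax": 0, "ay": 0, "az": 0, "x": 0.0391, "y": -0.0086, "z": 0, "claw": 10},
    {"ax": 0, "ay": 0, "az": 0, "x": 0.0488, "y": -0.0108, "z": 0, "claw": 10},
    {"ax": 0, "ay": 0, "az": 0, "x": 0.0586, "y": -0.0129, "z": 0, "claw": 10},
    {"ax": 0, "ay": 0, "az": 0, "x": 0.0684, "y": -0.0151, "z": 0, "claw": 10},
    {"ax": 0, "ay": 0, "az": 0, "x": 0.0781, "y": -0.0172, "z": 0, "claw": 10},
    {"ax": 0, "ay": 0, "az": 0, "x": 0.083, "y": -0.0183, "z": 0, "claw": 10},
    {"ax": 0, "ay": 0, "az": 0, "x": 0.083, "y": -0.0183, "z": 0, "claw": 10},
  ],
)

```text
time_s: 7.65
tool_pos: [0.5838, 0.242, 0.0426]
tool_rot: [-180.0, -0.1, -12.5]
force: [1.2, -1.6, -3.1]
grip_width: 0.0178
```

```bash
python3 - <<'E'
from h import *
o=status.get_obs(); w=vision.read_camera('wrist')[:,:,::-1]; cv2.imwrite('pics/w7.png',w)
import pickle; pickle.dump(o,open('o7.pkl','wb'))
print({k:np.round(o[k],4) for k in ('time_s','tool_pos','tool_rot','force','grip_width','qpos')})
E
```

```text
{'time_s': np.float64(7.65), 'tool_pos': array([0.5838, 0.242 , 0.0426]), 'tool_rot': array([-1.799891e+02, -7.970000e-02, -1.246670e+01]), 'force': array([ 1.1723, -1.6175, -3.0699]), 'grip_width': np.float64(0.0178), 'qpos': array([   3.0012,   29.3412,  -35.5709,   96.1101,   19.1377,   60.6605,
       -141.0356])}
```

View pics/w7.png

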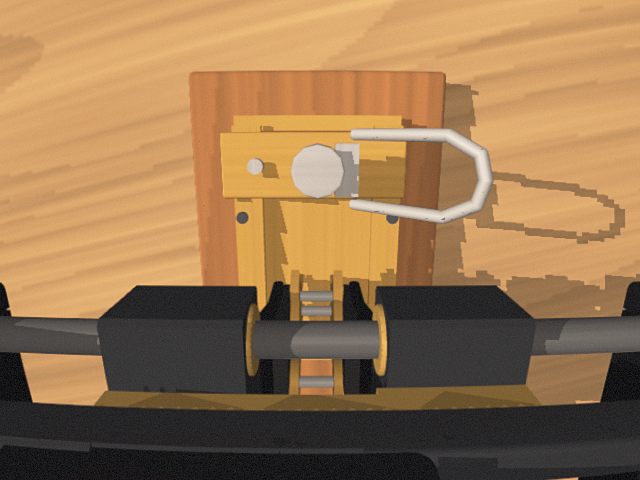

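Request:
step_arm(
  series=[
    {"ax": 0, "ay": 0, "az": 0, "x": 0.0029, "y": -0.0006, "z": 0, "claw": 10},
    {"ax": 0, "ay": 0, "az": 0, "x": 0.0059, "y": -0.0013, "z": 0, "claw": 10},
    {"ax": 0, "ay": 0, "az": 0, "x": 0.0078, "y": -0.0017, "z": 0, "claw": 10},
    {"ax": 0, "ay": 0, "az": 0, "x": 0.0098, "y": -0.0022, "z": 0, "claw": 10},
    {"ax": 0, "ay": 0, "az": 0, "x": 0.0098, "y": -0.0022, "z": 0, "claw": 10},
    {"ax": 0, "ay": 0, "az": 0, "x": 0.0098, "y": -0.0022, "z": 0, "claw": 10},
  ],
)

```text
time_s: 8.3
tool_pos: [0.5926, 0.2411, 0.0429]
tool_rot: [-179.9, -0.1, -12.4]
force: [-0.8, -0.1, -2.8]
grip_width: 0.0179
```

Request:
step_arm(
  series=[
    {"ax": 0, "ay": 0, "az": 0, "x": 0.0015, "y": -0.0003, "z": 0, "claw": 10},
    {"ax": 0, "ay": 0, "az": 0, "x": 0.0029, "y": -0.0006, "z": 0, "claw": 10},
    {"ax": 0, "ay": 0, "az": 0, "x": 0.0029, "y": -0.0006, "z": 0, "claw": 10},
    {"ax": 0, "ay": 0, "az": 0, "x": 0.0029, "y": -0.0006, "z": 0, "claw": 10},
  ],
)

```text
time_s: 8.7
tool_pos: [0.593, 0.2411, 0.0426]
tool_rot: [180.0, 0.2, -12.3]
force: [-6.4, 0.6, 1.2]
grip_width: 0.0181
```

```bash
python3 - <<'E'
from h import *
o=status.get_obs(); w=vision.read_camera('wrist')[:,:,::-1]; cv2.imwrite('pics/w8.png',w)
s=vision.read_camera('side')[:,:,::-1]; cv2.imwrite('pics/s8.png',s)
t=vision.read_camera('top')[:,:,::-1]; cv2.imwrite('pics/t8.png',t)
crop(s,205,325,395,475,4,'pics/s8c.png')
crop(t,80,175,230,325,4,'pics/t8c.png')
print({k:np.round(o[k],4) for k in ('time_s','tool_pos','tool_rot','force','grip_width','qpos')})
E
```

```text
{'time_s': np.float64(8.7), 'tool_pos': array([0.593 , 0.2411, 0.0426]), 'tool_rot': array([179.9803,   0.1929, -12.3415]), 'force': array([-6.355 ,  0.573 ,  1.2437]), 'grip_width': np.float64(0.0181), 'qpos': array([   2.9467,   30.366 ,  -35.3275,   94.6339,   19.3187,   61.4009,
       -140.416 ])}
```

View pics/s8c.png

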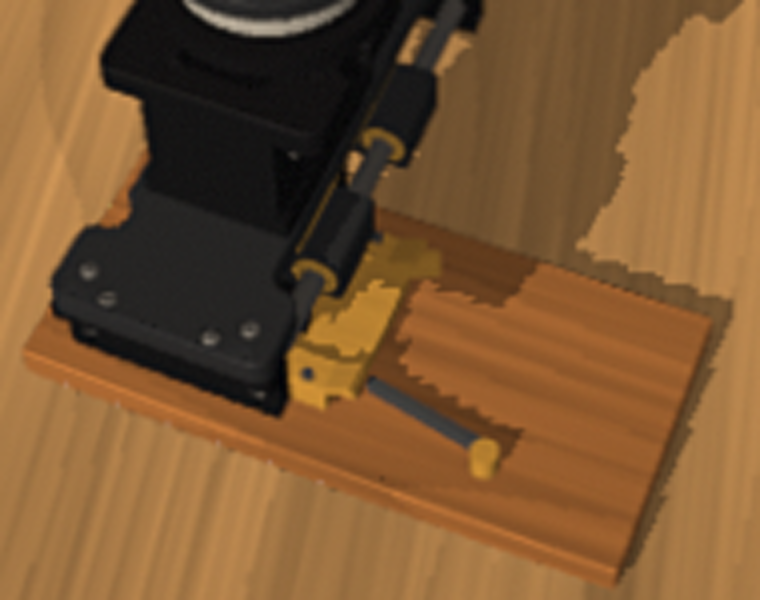

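View pics/t8c.png

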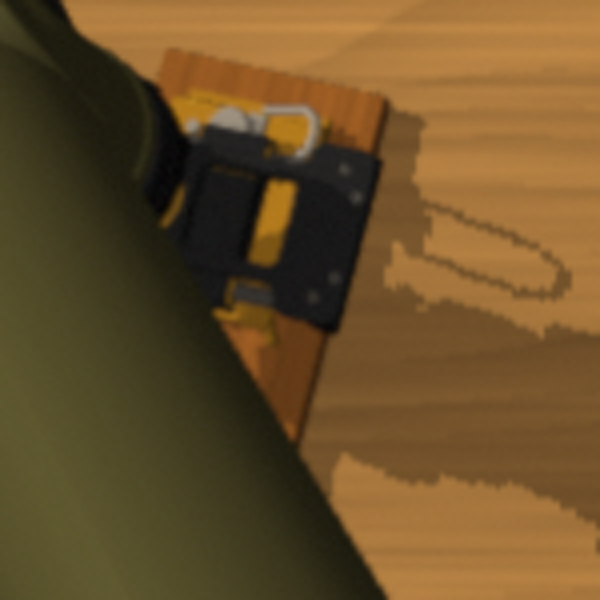

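View pics/w8.png

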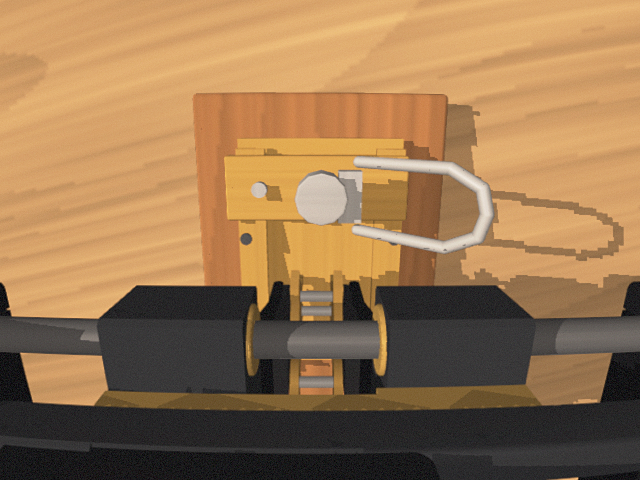

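The end stop gave a 6.4 N push-back. In the side crop the leaf lies from (370,380) to (475,440), as it did at the start, so it has sprung shut. I'll lower 1 mm, release and rise.

Request:
step_arm(
  series=[
    {"ax": 0, "ay": 0, "az": 0, "x": -0.001, "y": 0, "z": -0.001, "claw": 10},
    {"ax": 0, "ay": 0, "az": 0, "x": -0.001, "y": 0, "z": -0.001, "claw": 45},
    {"ax": 0, "ay": 0, "az": 0, "x": -0.001, "y": 0, "z": -0.001, "claw": 45},
    {"ax": 0, "ay": 0, "az": 0, "x": -0.001, "y": 0, "z": -0.001, "claw": 45},
    {"ax": 0, "ay": 0, "az": 0, "x": -0.003, "y": 0.001, "z": 0.004, "claw": 45},
    {"ax": 0, "ay": 0, "az": 0, "x": -0.003, "y": 0.001, "z": 0.02, "claw": 45},
    {"ax": 0, "ay": 0, "az": 0, "x": -0.003, "y": 0.001, "z": 0.045, "claw": 45},
    {"ax": 0, "ay": 0, "az": 0, "x": -0.003, "y": 0.001, "z": 0.075, "claw": 30},
    {"ax": 0, "ay": 0, "az": 0, "x": -0.01, "y": 0.001, "z": 0.1, "claw": 0},
    {"ax": 0, "ay": 0, "az": 0, "x": -0.01, "y": 0.001, "z": 0.1, "claw": 0},
    {"ax": 0, "ay": 0, "az": 0, "x": -0.01, "y": 0.001, "z": 0.1, "claw": 0},
  ],
)

```text
time_s: 9.95
tool_pos: [0.5856, 0.2412, 0.1443]
tool_rot: [-179.9, -0.1, -12.4]
force: [-1.1, -0.3, 0.1]
grip_width: 0.0152
```

```bash
python3 - <<'E'
from h import *
o=status.get_obs(); w=vision.read_camera('wrist')[:,:,::-1]; cv2.imwrite('pics/w9.png',w)
s=vision.read_camera('side')[:,:,::-1]
crop(s,205,325,395,475,4,'pics/s9c.png')
import pickle; pickle.dump(o,open('o9.pkl','wb'))
print({k:np.round(o[k],4) for k in ('time_s','tool_pos','tool_rot','force','grip_width','qpos')})
E
```

```text
{'time_s': np.float64(9.95), 'tool_pos': array([0.5856, 0.2412, 0.1443]), 'tool_rot': array([-1.799495e+02, -1.456000e-01, -1.239720e+01]), 'force': array([-1.0677, -0.3008,  0.103 ]), 'grip_width': np.float64(0.0152), 'qpos': array([   4.8538,   23.6453,  -37.7256,   90.94  ,   15.1601,   70.4618,
       -138.0087])}
```

View pics/s9c.png

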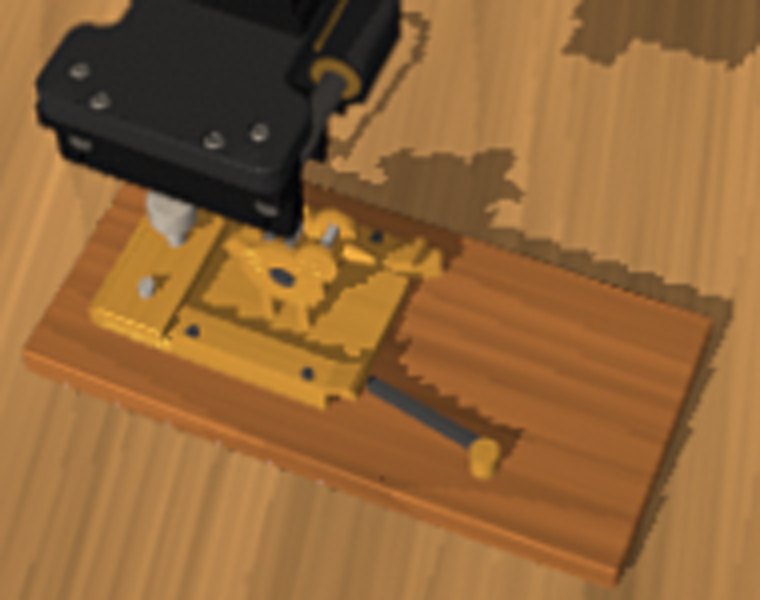

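View pics/w9.png

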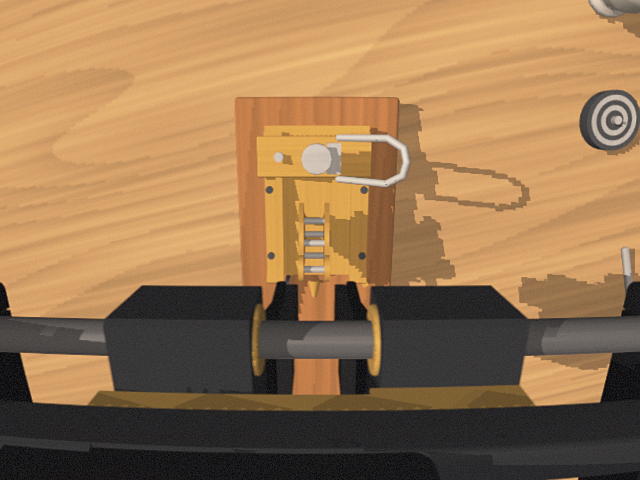

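The bird is seated with the leaf shut behind it. In the wrist view the pin head is at (316,158) and the bow's end near (407,161). Now locating both.

```bash
python3 - <<'E'
from fit import *
import pickle
w=cv2.imread('pics/w9.png'); crop(w,230,85,430,295,2.8,'pics/w9c.png')
o=pickle.load(open('o9.pkl','rb')); W=cam('wrist',o); p=[.5665,.246,-.2175]
print('head meas',onplane(W,(316,158),.061), 'nominal',pose(p,[(76.5,0,61)]))
print('proj nominal head',proj(W,pose(p,[(76.5,0,61)])))
for a in (2.25,2.35,2.45,2.55):
    print(a,proj(W,pose(p,[(76.5,-13+48*np.cos(a),53+48*np.sin(a))])))
print('bridge corners proj', proj(W,pose(p,[(63,38,34),(63,-35,34),(115,55,15),(115,-55,15)])))
E
```

```text
head meas [[0.64059441 0.22956909 0.061     ]] nominal [[0.64119766 0.22949213 0.061     ]]
proj nominal head [[315.90550635 156.91917057]]
2.25 [[402.22162476 160.77299912]]
2.35 [[407.93923572 160.43121124]]
2.45 [[412.68135212 160.05273347]]
2.55 [[416.43121695 159.64347403]]
bridge corners proj [[256.48037735 175.95937349]
 [370.64853521 176.21691977]
 [232.66810395  94.22230687]
 [399.5700171   94.6107477 ]]
```

View pics/w9c.png

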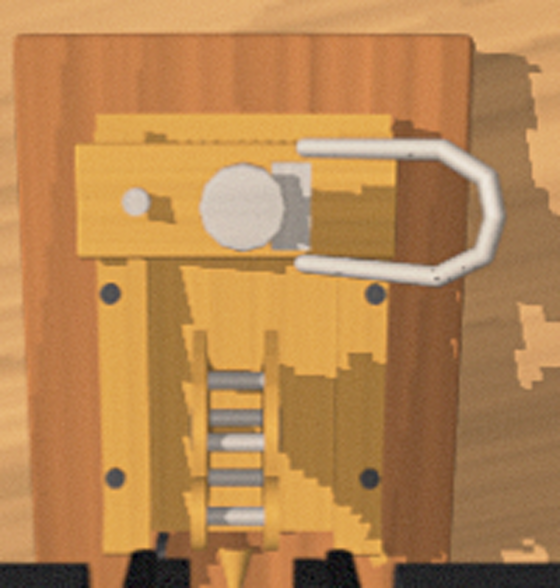

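Request:
step_arm(
  series=[
    {"ax": 0, "ay": 0, "az": 0, "x": 0.025, "y": -0.004, "z": 0, "claw": 0},
    {"ax": 0, "ay": 0, "az": 0, "x": 0.05, "y": -0.008, "z": 0, "claw": 0},
    {"ax": 0, "ay": 0, "az": 0, "x": 0.0558, "y": -0.0088, "z": 0, "claw": 0},
    {"ax": 0, "ay": 0, "az": 0, "x": 0.0558, "y": -0.0088, "z": -0.01, "claw": 0},
    {"ax": 0, "ay": 0, "az": 0, "x": 0.0558, "y": -0.0088, "z": -0.03, "claw": 0},
    {"ax": 0, "ay": 0, "az": 0, "x": 0.0558, "y": -0.0088, "z": -0.05, "claw": 0},
    {"ax": 0, "ay": 0, "az": 0, "x": 0.0558, "y": -0.0088, "z": -0.063, "claw": 0},
    {"ax": 0, "ay": 0, "az": 0, "x": 0.0558, "y": -0.0088, "z": -0.065, "claw": 0},
    {"ax": 0, "ay": 0, "az": 0, "x": 0.0558, "y": -0.0088, "z": -0.065, "claw": 0},
  ],
)

```text
time_s: 10.95
tool_pos: [0.6401, 0.2323, 0.0772]
tool_rot: [180.0, 0.1, -12.4]
force: [0.7, 0.1, 0.0]
grip_width: 0.0005
```

```bash
python3 - <<'E'
from h import *
o=status.get_obs(); w=vision.read_camera('wrist')[:,:,::-1]; cv2.imwrite('pics/w10.png',w)
s=vision.read_camera('side')[:,:,::-1]
crop(s,205,305,395,455,4,'pics/s10c.png')
print({k:np.round(o[k],4) for k in ('time_s','tool_pos','tool_rot','force','grip_width','qpos')})
E
```

```text
{'time_s': np.float64(10.95), 'tool_pos': array([0.6401, 0.2323, 0.0772]), 'tool_rot': array([ 1.799764e+02,  6.000000e-02, -1.237190e+01]), 'force': array([0.7177, 0.1049, 0.011 ]), 'grip_width': np.float64(0.0005), 'qpos': array([   3.2351,   32.5389,  -34.8458,   86.8957,   19.5141,   66.7841,
       -137.5189])}
```

View pics/s10c.png

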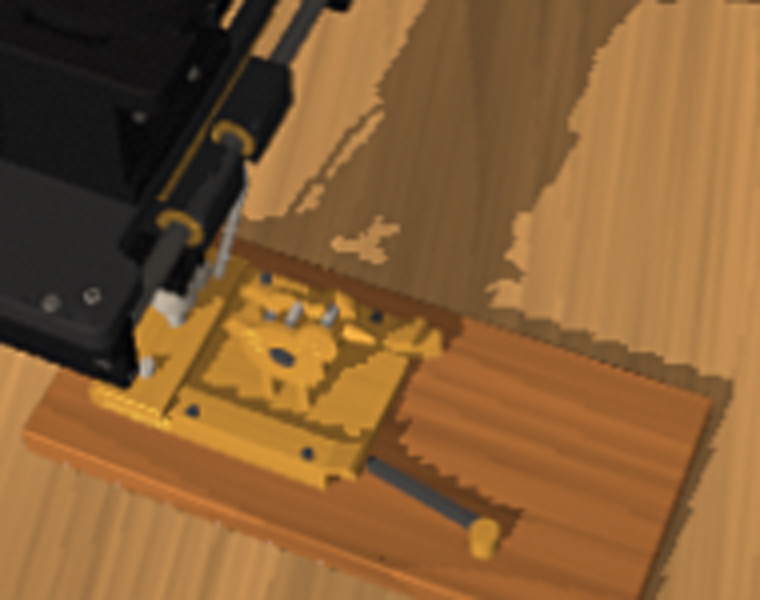

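View pics/w10.png

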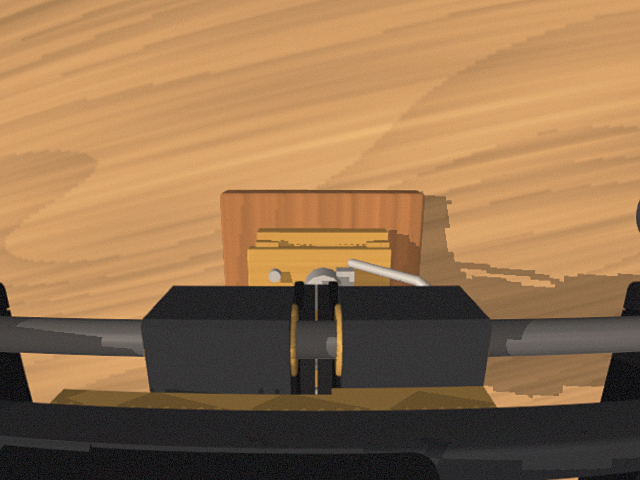

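Nothing is touching yet: the tip is 8 mm over the head and the bow is clear to the right of the fingers. Pressing the pin down.

Request:
step_arm(
  series=[
    {"ax": 0, "ay": 0, "az": 0, "x": 0.001, "y": 0, "z": -0.006, "claw": 0},
    {"ax": 0, "ay": 0, "az": 0, "x": 0.001, "y": 0, "z": -0.01, "claw": 0},
    {"ax": 0, "ay": 0, "az": 0, "x": 0.001, "y": 0, "z": -0.013, "claw": 0},
    {"ax": 0, "ay": 0, "az": 0, "x": 0.001, "y": 0, "z": -0.016, "claw": 0},
    {"ax": 0, "ay": 0, "az": 0, "x": 0.001, "y": 0, "z": -0.018, "claw": 0},
    {"ax": 0, "ay": 0, "az": 0, "x": 0.001, "y": 0, "z": -0.02, "claw": 0},
    {"ax": 0, "ay": 0, "az": 0, "x": 0.001, "y": 0, "z": -0.022, "claw": 0},
    {"ax": 0, "ay": 0, "az": 0, "x": 0.001, "y": 0, "z": -0.022, "claw": 0},
  ],
)

```text
time_s: 11.85
tool_pos: [0.6421, 0.2322, 0.0555]
tool_rot: [-180.0, -0.0, -12.4]
force: [1.6, -0.3, 2.4]
grip_width: 0.0005
```

Request:
step_arm(
  series=[
    {"ax": 0, "ay": 0, "az": 0, "x": 0, "y": 0, "z": -0.001, "claw": 0},
    {"ax": 0, "ay": 0, "az": 0, "x": 0, "y": 0, "z": -0.002, "claw": 0},
    {"ax": 0, "ay": 0, "az": 0, "x": 0, "y": 0, "z": -0.002, "claw": 0},
    {"ax": 0, "ay": 0, "az": 0, "x": 0, "y": 0, "z": -0.002, "claw": 0},
  ],
)

```text
time_s: 12.25
tool_pos: [0.6421, 0.2322, 0.0545]
tool_rot: [-180.0, -0.0, -12.4]
force: [0.8, 0.2, 6.8]
grip_width: 0.0001
```

Request:
step_arm(
  series=[
    {"ax": 0, "ay": 0, "az": 0, "x": 0, "y": 0, "z": -0.001, "claw": 0},
    {"ax": 0, "ay": 0, "az": 0, "x": 0, "y": 0, "z": -0.002, "claw": 0},
    {"ax": 0, "ay": 0, "az": 0, "x": 0, "y": 0, "z": -0.002, "claw": 0},
    {"ax": 0, "ay": 0, "az": 0, "x": 0, "y": 0, "z": -0.002, "claw": 0},
  ],
)

```text
time_s: 12.65
tool_pos: [0.6421, 0.2322, 0.0543]
tool_rot: [180.0, -0.1, -12.4]
force: [-1.9, -0.9, 15.7]
grip_width: 0.0003
```

The pin bottomed with its top at 46.3 mm (46 expected) against 15.7 N. I'll rise and go round to the -y side of the bow.

Request:
step_arm(
  series=[
    {"ax": 0, "ay": 0, "az": 0, "x": 0, "y": 0, "z": 0.02, "claw": 0},
    {"ax": 0, "ay": 0, "az": 0, "x": 0, "y": 0, "z": 0.045, "claw": 0},
    {"ax": 0, "ay": 0, "az": 0, "x": 0, "y": 0, "z": 0.07, "claw": 0},
    {"ax": 0, "ay": 0, "az": 0, "x": -0.0042, "y": -0.019, "z": 0.07, "claw": 0},
    {"ax": 0, "ay": 0, "az": 0, "x": -0.0084, "y": -0.038, "z": 0.07, "claw": 0},
    {"ax": 0, "ay": 0, "az": 0, "x": -0.0126, "y": -0.057, "z": 0.07, "claw": 0},
    {"ax": 0, "ay": 0, "az": 0, "x": -0.0168, "y": -0.076, "z": 0.07, "claw": 0},
    {"ax": 0, "ay": 0, "az": 0, "x": -0.0168, "y": -0.076, "z": 0.07, "claw": 0},
    {"ax": 0, "ay": 0, "az": 0, "x": -0.0168, "y": -0.076, "z": 0.07, "claw": 0},
  ],
)

```text
time_s: 13.55
tool_pos: [0.6242, 0.1561, 0.1208]
tool_rot: [180.0, 0.1, -12.4]
force: [-0.8, 0.8, 0.2]
grip_width: 0.0008
```

```bash
python3 - <<'E'
from h import *
o=status.get_obs(); w=vision.read_camera('wrist')[:,:,::-1]; cv2.imwrite('pics/w11.png',w)
s=vision.read_camera('side')[:,:,::-1]
crop(s,205,305,395,455,4,'pics/s11c.png')
print({k:np.round(o[k],4) for k in ('time_s','tool_pos','tool_rot','force','grip_width','qpos')})
from fit import pose
p=[.5665,.246,-.2175]; S=cam('side')
for a in (2.25,2.4,2.55): print(a,(proj(S,pose(p,[(76.5,-13+46*np.cos(a),38+46*np.sin(a))]))-[205,305])*4)
print('head',(proj(S,pose(p,[(76.5,0,46)]))-[205,305])*4)
c,s_=np.cos(p[2]),np.sin(p[2]);d=o['tool_pos'][:2]-p[:2];print('chassis tcp',c*d[0]+s_*d[1],-s_*d[0]+c*d[1])
E
```

```text
{'time_s': np.float64(13.55), 'tool_pos': array([0.6242, 0.1561, 0.1208]), 'tool_rot': array([ 1.799737e+02,  1.169000e-01, -1.244240e+01]), 'force': array([-0.8319,  0.7563,  0.2092]), 'grip_width': np.float64(0.0008), 'qpos': array([  11.2515,   25.8631,  -35.7212,   90.568 ,   15.8038,   68.8184,
       -129.9668])}
2.25 [[215.21794646 170.58328534]]
2.4 [[221.98747056 168.3867467 ]]
2.55 [[227.87590728 168.87859385]]
head [[169.82537408 301.98892882]]
chassis tcp 0.07569614654192201 -0.07529875547110279
```

View pics/s11c.png

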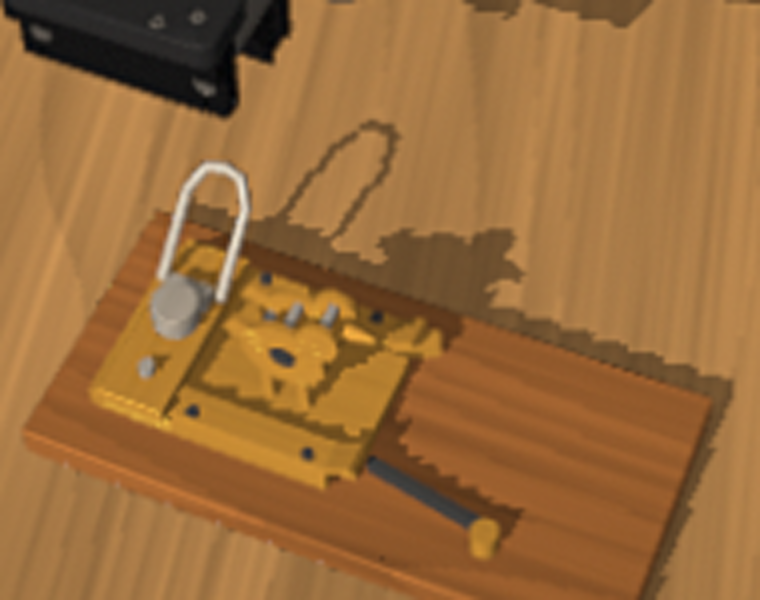

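View pics/w11.png

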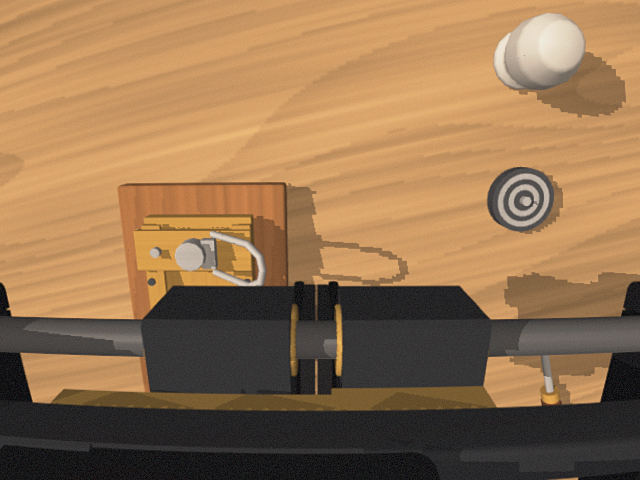

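The pin head now sits on the bridge and the bow still lies thrown back, its end at (218,165) in the side crop. The finger is outside it. I'll lower the tip below the bow's end and sweep to +y.

Request:
step_arm(
  series=[
    {"ax": 0, "ay": 0, "az": 0, "x": 0.0005, "y": 0, "z": -0.02, "claw": 0},
    {"ax": 0, "ay": 0, "az": 0, "x": 0.0005, "y": 0, "z": -0.04, "claw": 0},
    {"ax": 0, "ay": 0, "az": 0, "x": 0.0005, "y": 0, "z": -0.051, "claw": 0},
    {"ax": 0, "ay": 0, "az": 0, "x": 0.0027, "y": 0.0098, "z": -0.051, "claw": 0},
    {"ax": 0, "ay": 0, "az": 0, "x": 0.0048, "y": 0.0195, "z": -0.051, "claw": 0},
    {"ax": 0, "ay": 0, "az": 0, "x": 0.007, "y": 0.0293, "z": -0.051, "claw": 0},
    {"ax": 0, "ay": 0, "az": 0, "x": 0.0091, "y": 0.039, "z": -0.051, "claw": 0},
    {"ax": 0, "ay": 0, "az": 0, "x": 0.0113, "y": 0.0488, "z": -0.051, "claw": 0},
    {"ax": 0, "ay": 0, "az": 0, "x": 0.0113, "y": 0.0488, "z": -0.051, "claw": 0},
  ],
)

```text
time_s: 14.55
tool_pos: [0.6362, 0.2081, 0.0711]
tool_rot: [-179.9, -0.0, -12.2]
force: [-0.5, -0.6, -0.0]
grip_width: 0.0007
```

```bash
cat > look.py <<'E'
import sys
from h import *
n=sys.argv[1]
o=status.get_obs(); w=vision.read_camera('wrist')[:,:,::-1]; cv2.imwrite(f'pics/w{n}.png',w)
s=vision.read_camera('side')[:,:,::-1]; crop(s,205,305,395,455,4,f'pics/s{n}c.png')
print({k:np.round(o[k],4) for k in ('time_s','tool_pos','tool_rot','force','grip_width')})
p=[.5665,.246,-.2175]
c,s_=np.cos(p[2]),np.sin(p[2]);d=o['tool_pos'][:2]-p[:2];print('chassis tcp',c*d[0]+s_*d[1],-s_*d[0]+c*d[1])
E
python3 look.py 12
```

```text
{'time_s': np.float64(14.55), 'tool_pos': array([0.6362, 0.2081, 0.0711]), 'tool_rot': array([-1.798762e+02, -1.090000e-02, -1.223670e+01]), 'force': array([-0.5315, -0.5956, -0.001 ]), 'grip_width': np.float64(0.0007)}
chassis tcp 0.0762389643108236 -0.022005042406854643
```

View pics/s12c.png

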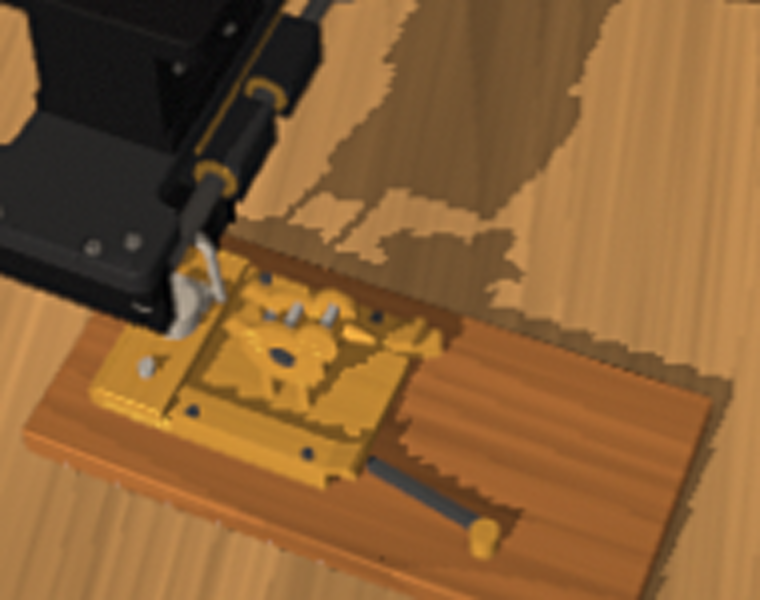

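View pics/w12.png

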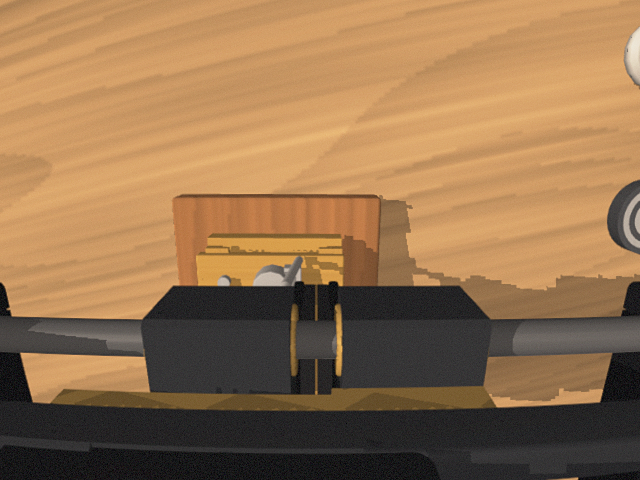

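The bow is following and stands nearly upright. Continuing the sweep.

Request:
step_arm(
  series=[
    {"ax": 0, "ay": 0, "az": 0, "x": 0.0017, "y": 0.0078, "z": 0, "claw": 0},
    {"ax": 0, "ay": 0, "az": 0, "x": 0.0035, "y": 0.0156, "z": 0, "claw": 0},
    {"ax": 0, "ay": 0, "az": 0, "x": 0.0052, "y": 0.0234, "z": 0, "claw": 0},
    {"ax": 0, "ay": 0, "az": 0, "x": 0.0063, "y": 0.0283, "z": 0, "claw": 0},
    {"ax": 0, "ay": 0, "az": 0, "x": 0.0063, "y": 0.0283, "z": 0, "claw": 0},
  ],
)

```text
time_s: 15.15
tool_pos: [0.6424, 0.2349, 0.0706]
tool_rot: [-179.9, 0.0, -12.3]
force: [-0.2, 1.1, 0.7]
grip_width: 0.0007
```

```bash
python3 look.py 13
```

```text
{'time_s': np.float64(15.15), 'tool_pos': array([0.6424, 0.2349, 0.0706]), 'tool_rot': array([-1.799438e+02,  1.420000e-02, -1.230730e+01]), 'force': array([-0.2269,  1.1092,  0.6765]), 'grip_width': np.float64(0.0007)}
chassis tcp 0.07646453919822534 0.005579785030692178
```

View pics/s13c.png

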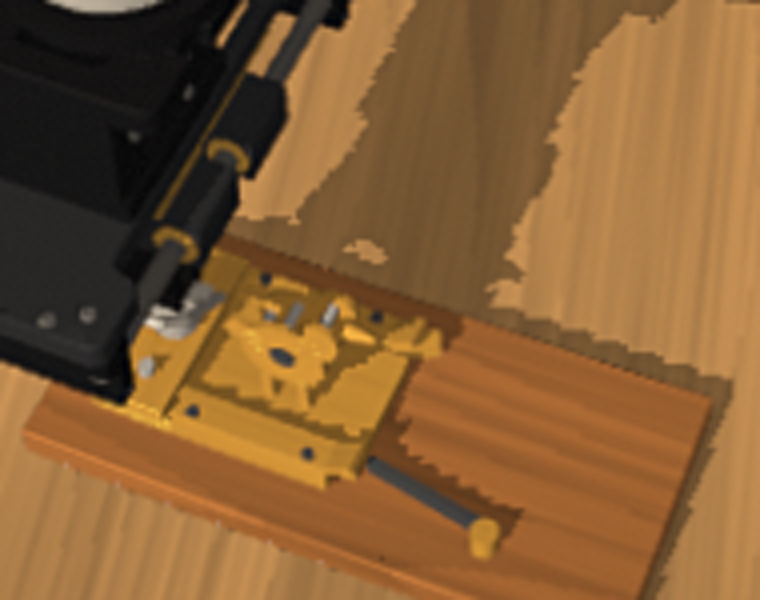

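View pics/w13.png

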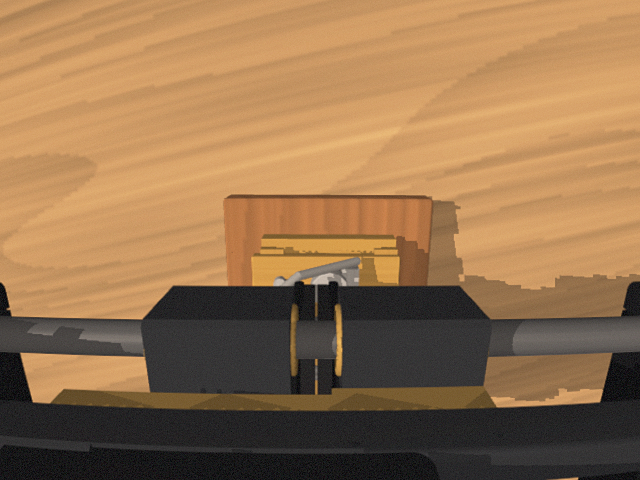

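The bow is now well over to +y. I'll lift, step over its end and press it down from above.

Request:
step_arm(
  series=[
    {"ax": 0, "ay": 0, "az": 0, "x": 0, "y": -0.002, "z": 0.015, "claw": 0},
    {"ax": 0, "ay": 0, "az": 0, "x": 0, "y": -0.002, "z": 0.025, "claw": 0},
    {"ax": 0, "ay": 0, "az": 0, "x": 0.0026, "y": 0.012, "z": 0.025, "claw": 0},
    {"ax": 0, "ay": 0, "az": 0, "x": 0.0053, "y": 0.0239, "z": 0.025, "claw": 0},
    {"ax": 0, "ay": 0, "az": 0, "x": 0.0053, "y": 0.0239, "z": 0.015, "claw": 0},
    {"ax": 0, "ay": 0, "az": 0, "x": 0.0053, "y": 0.0239, "z": 0.007, "claw": 0},
    {"ax": 0, "ay": 0, "az": 0, "x": 0.0053, "y": 0.0239, "z": 0, "claw": 0},
    {"ax": 0, "ay": 0, "az": 0, "x": 0.0053, "y": 0.0239, "z": -0.007, "claw": 0},
    {"ax": 0, "ay": 0, "az": 0, "x": 0.0053, "y": 0.0239, "z": -0.013, "claw": 0},
    {"ax": 0, "ay": 0, "az": 0, "x": 0.0053, "y": 0.0239, "z": -0.018, "claw": 0},
    {"ax": 0, "ay": 0, "az": 0, "x": 0.0053, "y": 0.0239, "z": -0.018, "claw": 0},
  ],
)

```text
time_s: 16.35
tool_pos: [0.6474, 0.2564, 0.0514]
tool_rot: [179.9, 0.1, -12.4]
force: [-0.7, -0.7, -0.7]
grip_width: 0.0002
```

```bash
python3 look.py 14
```

```text
{'time_s': np.float64(16.35), 'tool_pos': array([0.6474, 0.2564, 0.0514]), 'tool_rot': array([ 1.799254e+02,  8.200000e-02, -1.242400e+01]), 'force': array([-0.7252, -0.687 , -0.733 ]), 'grip_width': np.float64(0.0002)}
chassis tcp 0.07670013008631686 0.027615706517699658
```

View pics/w14.png

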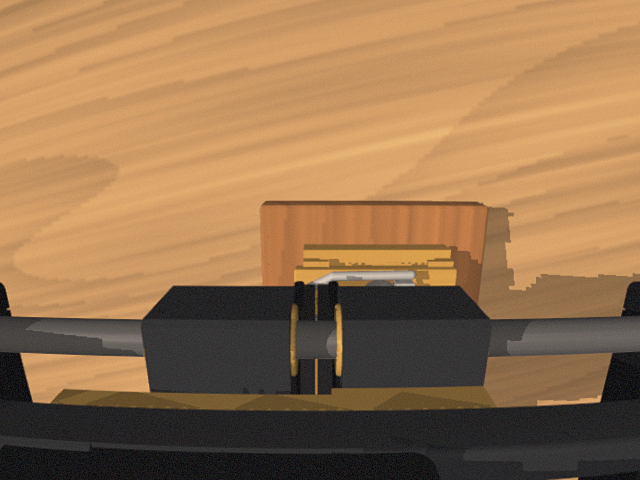

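Request:
step_arm(
  series=[
    {"ax": 0, "ay": 0, "az": 0, "x": 0.0006, "y": 0.003, "z": -0.001, "claw": 0},
    {"ax": 0, "ay": 0, "az": 0, "x": 0.0006, "y": 0.003, "z": -0.002, "claw": 0},
    {"ax": 0, "ay": 0, "az": 0, "x": 0.0006, "y": 0.003, "z": -0.003, "claw": 0},
    {"ax": 0, "ay": 0, "az": 0, "x": 0.0006, "y": 0.003, "z": -0.004, "claw": 0},
    {"ax": 0, "ay": 0, "az": 0, "x": 0.0006, "y": 0.003, "z": -0.004, "claw": 0},
    {"ax": 0, "ay": 0, "az": 0, "x": 0.0006, "y": 0.003, "z": -0.004, "claw": 0},
  ],
)

```text
time_s: 17.05
tool_pos: [0.6485, 0.26, 0.0486]
tool_rot: [180.0, 0.0, -12.4]
force: [-0.7, -0.2, 0.0]
grip_width: 0.0004
```

Request:
step_arm(
  series=[
    {"ax": 0, "ay": 0, "az": 0, "x": 0, "y": 0, "z": -0.001, "claw": 0},
    {"ax": 0, "ay": 0, "az": 0, "x": 0, "y": 0, "z": -0.002, "claw": 0},
    {"ax": 0, "ay": 0, "az": 0, "x": 0, "y": 0, "z": -0.003, "claw": 0},
    {"ax": 0, "ay": 0, "az": 0, "x": 0, "y": 0, "z": -0.003, "claw": 0},
    {"ax": 0, "ay": 0, "az": 0, "x": 0, "y": 0, "z": -0.003, "claw": 0},
  ],
)

```text
time_s: 17.55
tool_pos: [0.6487, 0.26, 0.0476]
tool_rot: [180.0, -0.1, -12.4]
force: [-3.1, -1.1, 9.6]
grip_width: 0.0006
```

Contact at tip height 39.6 mm, where the top of the wire lies flat. Now I'll retreat and inspect.

Request:
step_arm(
  series=[
    {"ax": 0, "ay": 0, "az": 0, "x": 0, "y": 0, "z": 0.015, "claw": 0},
    {"ax": 0, "ay": 0, "az": 0, "x": 0, "y": 0, "z": 0.04, "claw": 0},
    {"ax": 0, "ay": 0, "az": 0, "x": 0, "y": 0, "z": 0.07, "claw": 0},
    {"ax": 0, "ay": 0, "az": 0, "x": -0.02, "y": -0.005, "z": 0.1, "claw": 0},
    {"ax": 0, "ay": 0, "az": 0, "x": -0.045, "y": -0.01, "z": 0.1, "claw": 0},
    {"ax": 0, "ay": 0, "az": 0, "x": -0.07, "y": -0.015, "z": 0.1, "claw": 0},
    {"ax": 0, "ay": 0, "az": 0, "x": -0.07, "y": -0.015, "z": 0.1, "claw": 0},
    {"ax": 0, "ay": 0, "az": 0, "x": -0.07, "y": -0.015, "z": 0.1, "claw": 0},
  ],
)

```text
time_s: 18.35
tool_pos: [0.5788, 0.245, 0.1464]
tool_rot: [-180.0, -0.1, -12.4]
force: [-0.4, -0.3, 0.3]
grip_width: 0.0008
```

```bash
python3 look.py 15; python3 - <<'E'
from h import *
crop(cv2.imread('pics/w15.png'),220,80,430,300,2.7,'pics/w15c.png')
E
```

```text
{'time_s': np.float64(18.35), 'tool_pos': array([0.5788, 0.245 , 0.1464]), 'tool_rot': array([-1.799958e+02, -9.470000e-02, -1.239780e+01]), 'force': array([-0.3778, -0.2793,  0.2707]), 'grip_width': np.float64(0.0008)}
chassis tcp 0.012257875375793072 0.001656148348387452
```

View pics/w15c.png

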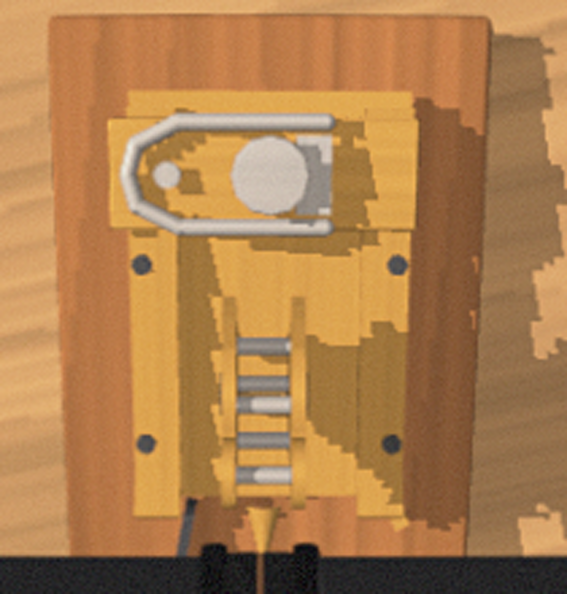

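The bow lies flat around the head and stud, the plate is home, and the leaf end shows at (190,500). I'll back well away for a clear view from the fixed cameras.

Request:
step_arm(
  series=[
    {"ax": 0, "ay": 0, "az": 0, "x": -0.02, "y": -0.03, "z": 0.03, "claw": 0},
    {"ax": 0, "ay": 0, "az": 0, "x": -0.03, "y": -0.07, "z": 0.06, "claw": 0},
    {"ax": 0, "ay": 0, "az": 0, "x": -0.03, "y": -0.11, "z": 0.08, "claw": 0},
    {"ax": 0, "ay": 0, "az": 0, "x": -0.03, "y": -0.15, "z": 0.08, "claw": 0},
    {"ax": 0, "ay": 0, "az": 0, "x": -0.03, "y": -0.19, "z": 0.08, "claw": 0},
    {"ax": 0, "ay": 0, "az": 0, "x": -0.03, "y": -0.23, "z": 0.08, "claw": 0},
    {"ax": 0, "ay": 0, "az": 0, "x": -0.03, "y": -0.26, "z": 0.08, "claw": 0},
    {"ax": 0, "ay": 0, "az": 0, "x": -0.03, "y": -0.28, "z": 0.08, "claw": 0},
    {"ax": 0, "ay": 0, "az": 0, "x": -0.03, "y": -0.28, "z": 0.08, "claw": 0},
  ],
)

```text
time_s: 19.35
tool_pos: [0.5491, -0.0394, 0.2254]
tool_rot: [179.9, -0.0, -12.8]
force: [0.4, 0.7, -0.6]
grip_width: 0.0001
```

```bash
python3 look.py 16; python3 - <<'E'
from fit import *
t=vision.read_camera('top')[:,:,::-1]; cv2.imwrite('pics/t16.png',t); crop(t,80,175,230,325,4,'pics/t16c.png')
p=[.5665,.246,-.2175]; S=cam('side'); T=cam('top')
L=[(76.5,33,38),(76.5,0,46),(-6,20,23),(-6,-20,23),(-9,20.5,24)]
print(((proj(S,pose(p,L))-[205,305])*4).round(0).tolist()); print(((proj(T,pose(p,L))-[80,175])*4).round(0).tolist())
E
```

```text
{'time_s': np.float64(19.35), 'tool_pos': array([ 0.5491, -0.0394,  0.2254]), 'tool_rot': array([ 1.799348e+02, -3.300000e-03, -1.278500e+01]), 'force': array([ 0.4159,  0.6649, -0.5854]), 'grip_width': np.float64(0.0001)}
chassis tcp 0.044623808744324776 -0.2824584661311951
[[130.0, 386.0], [170.0, 302.0], [358.0, 456.0], [401.0, 367.0], [365.0, 458.0]]
[[169.0, 120.0], [233.0, 132.0], [158.0, 302.0], [241.0, 321.0], [155.0, 308.0]]
```

View pics/s16c.png

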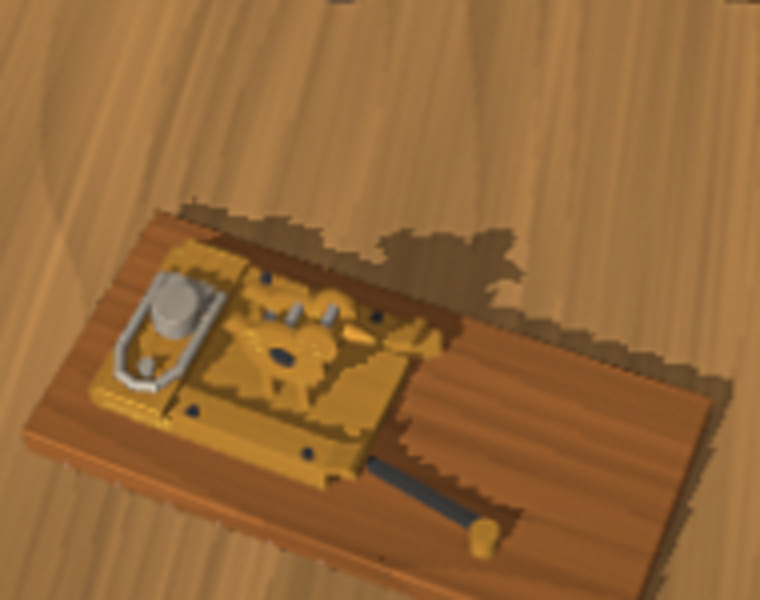

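View pics/t16.png

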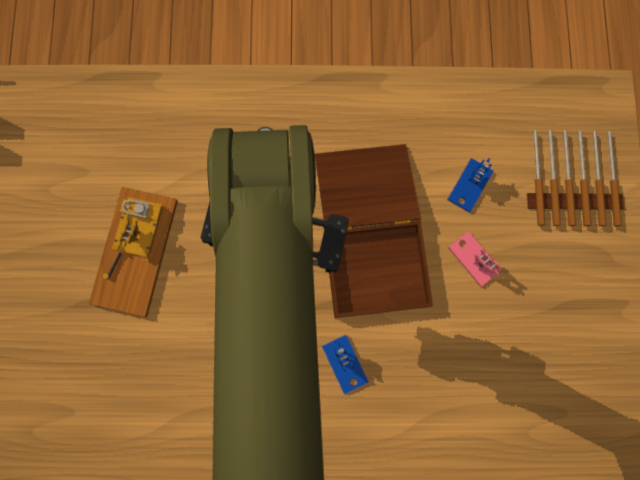

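View pics/t16c.png

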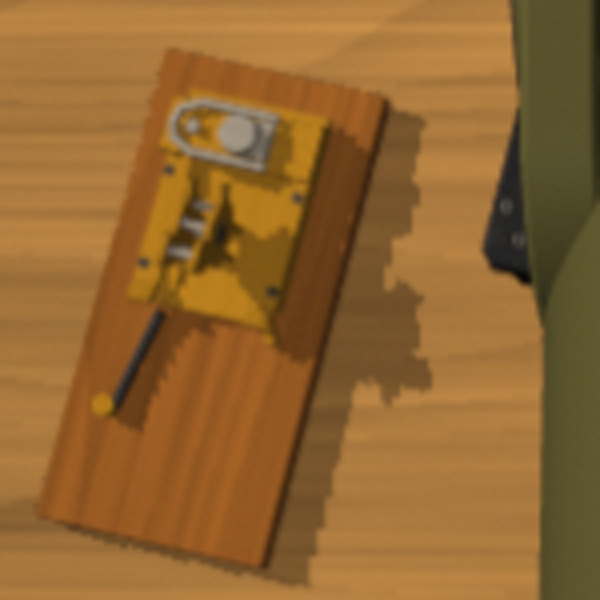

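The fixed views agree. The bow is flat with its end around the stud at (137,385) in the side crop, the pin head hasn't moved since it was pressed, the leaf is shut, and the arm is clear. Signing off.

```bash
python3 -c "
from cell import workorder; print(workorder.sign_off())"
```

```text
the job is handed in; nothing more can be done
None
```

The job is done and handed in at about 19.5 s of the 72 s allowed. The brass bird is home in the slideway, the pin is down, and the bow lies flat on the bridge.

- **Slide home:** I slid the plate in hole end first until the end stop pushed back with about 6 N. The side and top pictures show the spring leaf back at its shut position behind the plate.
- **Lock pin:** I pressed it with closed fingers until it bottomed at 15.7 N. The top of its head measured 46.3 mm, against 46 mm expected. The bow was not touched until the pin was down.
- **Wire bow:** I swept it over from -y to +y and pressed it flat. Contact came at 39.6 mm, about the height of the wire's top when flat. In all three cameras it lies around the head and stud, and the pin head had not moved since it was pressed.

The arm never came near the egg, springs or burnisher. The last top picture had the arm covering most of them, so I did not re-measure their positions. No check failed. The three cameras differed by up to about 2 mm on the bird. On the chassis, position differed by about 2 mm and yaw by 0.6°. I went by the wrist camera for the fits. One move call was refused early on for missing fields, with no motion.

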